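# Load a form die in a wedge-lock holder and hold the gib home

## Task

Set the steel form die on its foot in the pocket of the brass die holder and let go of it; do not drop it. Then lower the taper gib to the pocket floor between the die and the sloping liner, at the end where that gap is wide enough, thin end leading and flat face to the die, and slide it along towards the narrow end until it is wedged tight and the die's foot sits flush against the straight far wall. Finish still gripping the gib and pressing it home against the die, to keep the die flush until the jack screw is run up, and leave the other things on the bench where they lie.

Things in the scene. Friction and masses are not known exactly. Their poses are not given: they have to be found in the camera images.
- holder: Brass die holder bolted to the bench, base 135 x 182 mm. Origin on the bench; z up, x towards its straight far wall, y along the pocket to the gap's wide end. In its frame, mm: pocket floor z 12, tops of all walls z 32, straight wall face x +30, end walls y -48 and +60; near wall a steel taper liner, face x = -22 - 0.2 y. A backed-off jack screw head sticks out at +y below the wall tops
- die_seat (a point): On the holder's pocket floor, axes as the holder: where the origin of the die lies when its foot is flush against the straight far wall and midway along the pocket (holder x +12, y 0, z 12 mm); the die may lie 13 mm towards -y or 25 mm towards +y of it. Holder, liner, die and gib are oiled steel and brass and slide easily on one another
- gib_entry (a point): On the holder's pocket floor, axes as the holder (holder x -17.8, y +38, z 12 mm): origin of the gib in the middle of the gap near its wide end, where the gib has about 9 mm to spare across the gap if the die is flush, less by as much as the die stands off
- gib_home (a point): On the holder's pocket floor, axes as the holder (holder x -13, y -10, z 12 mm): origin of the gib once it is wedged tight between the liner and a flush die; the gap is too narrow for the gib any farther towards -y
- die: Loose steel form die standing upright, about 0.56 kg, an inverted T: foot 36 (its x) x 70 (y) x 20 mm high, and on it a central blade 12 (x) x 70 (y) mm from z 20 to z 46 with a rounded top. Origin: centre of the underside, z up. The same after half a turn
- gib: Loose steel taper gib (wedge) standing upright, about 0.17 kg: body 40 mm long (its y), 22 high, flat face x +7, sloping face x = -7 - 0.2 y (10 mm thick at thin end y -20, 18 at thick end y +20). On it a lug 9 mm thick (x -3 to +6), 40 long (y), z 22 to 48, best gripped by its two ends. Origin: underside, mid length, z up. Goes in with its axes parallel to the holder's
- align_block: Red aluminium stepped alignment block, 45 x 70 x 34 mm, origin centre of underside; leave alone
- spring_post: Chrome spring post standing on a round 44 mm foot, 95 mm tall, origin centre of underside; leave alone
- parallel: Plain steel parallel block 20 (x) x 50 (y) x 32 mm, no taper and no lug, origin centre of underside; leave alone
- hex_key: L-shaped steel hex key lying flat, 103 mm long, origin near the middle of its long leg on the bench; leave alone
- collar: Steel collar, 38 mm outside, 14 mm high, origin centre of underside; leave alone
- screw_tray: Grey tray with screws and washers, 100 x 140 x 35 mm, origin centre of underside; leave alone
- mallet: Brass-headed hammer lying flat, 240 mm long, origin under its middle; leave alone
Mind the look-alikes: they are no part of the job. What is shaped like the holder but blue is not meant.

How it is judged:
On the way, in this order (a step that is already met when the one before it is completed fails the run):
1. the form die stands on the pocket floor of the holder and has been let go (z of die in the frame of holder below 0.0145 m and x of die in the frame of holder between -0.008 and 0.0135 m and y of die in the frame of holder between -0.016 and 0.028 m and angle between die's own z axis and vertical below 0.06 rad and contact force between die and the fingers below 0.1 N), for 0.2 s.
2. the gib stands on the pocket floor in the gap beside the die (z of gib in the frame of holder below 0.015 m and x of gib in the frame of holder between -0.03 and 0 m and y of gib in the frame of holder between -0.03 and 0.045 m and angle between gib's own z axis and vertical below 0.08 rad and z of die in the frame of holder below 0.0145 m and x of die in the frame of holder between -0.008 and 0.0135 m and y of die in the frame of holder between -0.016 and 0.028 m and angle between die's own z axis and vertical below 0.06 rad), for 0.1 s.
At the end, for the whole second after the job is handed in: The die stands in the pocket within 1.8 mm and 2 degrees of flush with the straight far wall, fingers off it; the gib stands on the pocket floor within 7 mm of its tight place along the gap and 5 degrees, pressing on the die with over 2 N, and the robot still grips it (over 2 N) (x of die in the frame of holder between 0.0102 and 0.0135 m and angle between the y axis of die and the y axis of holder, either way round below 0.035 rad and z of die in the frame of holder below 0.0145 m and y of die in the frame of holder between -0.016 and 0.028 m and angle between die's own z axis and vertical below 0.06 rad and z of gib in the frame of holder below 0.015 m and angle between gib's own z axis and vertical below 0.08 rad and y of gib in the frame of holder between -0.019 and -0.003 m and x of gib in the frame of holder between -0.016 and -0.009 m and angle between the y axis of gib and the y axis of holder, either way round below 0.08 rad and contact force between gib and die above 2 N and contact force between gib and the fingers above 2 N and contact force between die and the fingers below 0.1 N); the arm keeps its last pose, push and grip.
It fails at once if the form die is dropped (moves faster than 0.5 m/s with the fingers off it) (contact force between die and the fingers below 0.1 N and linear speed of die above 0.5 m/s).
It fails at once if one of the other things on the bench is moved more than 25 mm (distance of any of align_block, spring_post, parallel, hex_key, collar, screw_tray, mallet from where it was at the start of the episode above 0.025 m).
It also fails if it takes over 51 s, if anything falls off the work surface, if the arm or the gripper's body presses on something with over 40 N, if the wrist force passes 120 N, or if a joint passes its speed limit or range.

## Robot

A 7-joint arm with a two-finger parallel gripper is mounted at the origin on the work surface. World frame = base frame: x ahead of the robot, y to its left, z up, the work surface at z = 0. Lengths are in m, angles in rad, forces in N, time in s.
With the tool pointing down it reaches from about 0.425 to 0.975 m from the base axis. Payload 16.7 kg.
Tool frame: the origin (TCP) lies midway between the tips of the shut fingers; the grasp point (between the pads) lies 19 mm behind it; z points along the fingers, x is the direction in which the jaws open and shut, and the axes are right-handed (so a half turn about z gives the same grasp; the last joint's range is limited). The gripper opens to 85 mm and grips with 20 to 120 N. Pads are 22 mm wide; open, the fingers measure 114 mm over their backs; the gripper's body (76 mm by 85 mm) begins 54 mm behind the grasp point. The pads swing forward as they close: fully open they stand 13 mm farther back than shut.
Start: joints at [-1.254, 0.426, 0.074, 1.606, -0.034, 1.111, -0.067], TCP at [0.304, 0.603, 0.231] pointing down, gripper open.
Joint ranges: [-2.85, 2.85], [-0.5, 2.14], [-1.23, 1.37], [0.21, 2.46], [-1.02, 4.16], [0.16, 2.05], [-2.73, 2.73]. Speed limits (rad/s): [1.89, 1.89, 2.39, 2.39, 3.01, 3.01, 3.01].

## Interface

Orientations are given as a unit quaternion [w, x, y, z].
In Python, from plant import ctrl, cams, order gives the robot as it stands.
- The arm moves only by the shell command python3 -m pendant 'ROWS' [OPENING] [FORCE]. ROWS is JSON, a list of rows, each an object of numbers: "dx", "dy", "dz": the shift along the tool's x, y, z in m; "ax", "ay", "az": the turn, a rotation vector about the tool's x, y, z in degrees. In form: [{"dx": .., "dy": .., "dz": .., "ax": .., "ay": .., "az": ..}, ...]. A call has 1 to 8 rows; each row shifts and turns the commanded pose from where the row before left it, along the tool's axes as they then stand; what a row does not reach is not made up. A row lasts 1/12 s, in which the tool goes at most 41.7 mm and 7.16 degrees, less where a joint would pass 70% of its speed; a pose out of reach is approached as far as the arm can. A call with a gripper value outside its range is refused whole. OPENING is the finger opening in m, from 0 to 0.0854, set as the call begins (- or left out, the last holds). The fingers move at their own pace and stop on an object; FORCE is the grip in N (left out, the last holds). Time passes only in rows, so rows that do not move let the fingers close. It gives the time, the measured TCP pose, the force and the opening at its end, in the units of the state.
- ctrl.sense(): the state, without advancing time (a new reading comes with each control period).
- cams.camera(name): name is "scene" or "top"; returns a dict with "frame" (420x560x3 uint8, red, green, blue), "depth" (420x560 float32, m along the optical axis (not along the pixel's ray), 0 where there is no reading), "fx", "fy", "cx", "cy" (pixels), "k1" (the pictures are not rectified: a ray, as slopes to the right and down, at radius r is drawn at 1 + k1 r^2 times it, then the intrinsics apply), "camera_from_world" (4x4, takes a point from world to camera coordinates). Camera axes: x right, y down, z forward; pixel columns grow to the right and rows downward; lengths in m; the calibration is good to about 2 mm. A picture is of the moment at which its call begins.
- order.hand_in(): hands the job in, once; it reports no verdict.
The state is a dict: "time": time; "joint_positions": joint angles; "joint_velocities": joint speeds; "effort": joint torques, N m; "tcp_pos": TCP position; "orientation": TCP orientation; "contact_force": force on the tool from outside, world axes, zero at the start; "torque": the same for the moment, N m; "opening": opening from 0.0 (shut) to 1.0 (fully open).
Only numpy, scipy, OpenCV 4.12 (cv2) and the standard library are available. Lean on these libraries where they do the work, as an engineer would, in place of code of your own. Each camera call takes 0.05 s, during which the arm holds its last target.

## Working session

There is one attempt and no reset: what is moved stays moved. The work goes in short steps, Python scripts to look and compute and a shell command to move; the robot and the scene stay as the last step left them, time stands still between calls to the robot, and variables do not carry over. Pictures are saved under pics/ and viewed, and the job is handed in when it is done.

```bash
ls; mkdir -p pics; python3 - <<'E'
from plant import ctrl, cams, order
import cv2,numpy as np,pickle
print(ctrl.sense())
for n in ["scene","top"]:
    c=cams.camera(n); pickle.dump(c,open(f"/tmp/{n}0.pkl","wb"))
    cv2.imwrite(f"pics/{n}0.png",cv2.resize(c["frame"][:,:,::-1],(800,600)))
    print(n,c["fx"],c["fy"],c["cx"],c["cy"],c["k1"],np.round(c["camera_from_world"],4).tolist())
E
```

```text
pics
{'time': 0.0, 'joint_positions': array([-1.25347607,  0.42675787,  0.07383544,  1.60662838, -0.03406933,
        1.11080444, -0.06708912]), 'joint_velocities': array([ 0.00067235,  0.00219359, -0.00232195,  0.00024163, -0.00076552,
       -0.00073908,  0.00028809]), 'effort': array([-1.51016493e-04, -9.49836946e+01,  3.76005292e+00, -4.63511252e+01,
        1.90424494e-02,  1.02411481e-02, -1.05374465e-05]), 'tcp_pos': array([0.30361995, 0.60238675, 0.23058346]), 'orientation': array([ 4.01734867e-04,  8.51481884e-01,  5.24383593e-01, -5.35828222e-04]), 'contact_force': array([0.89037709, 0.05791882, 0.32037989]), 'torque': array([ 0.06875879, -0.00248428, -0.00014019]), 'opening': 1.001239005463359}
scene 520.0272067504122 520.0272067504122 278.21854348298575 210.33956439476037 -0.013786340401479899 [[-0.3342, 0.9423, 0.0197, 0.1673], [0.6133, 0.2333, -0.7546, -0.2803], [-0.7157, -0.2402, -0.6559, 1.7505], [0.0, 0.0, 0.0, 1.0]]
top 498.89455789889394 498.89455789889394 280.9493997694498 211.064382497813 -0.1236324309705715 [[0.0151, -0.9999, 0.0025, -0.0209], [-0.9967, -0.0153, -0.0795, 0.5534], [0.0796, -0.0013, -0.9968, 1.3348], [0.0, 0.0, 0.0, 1.0]]
```

View pics/scene0.png

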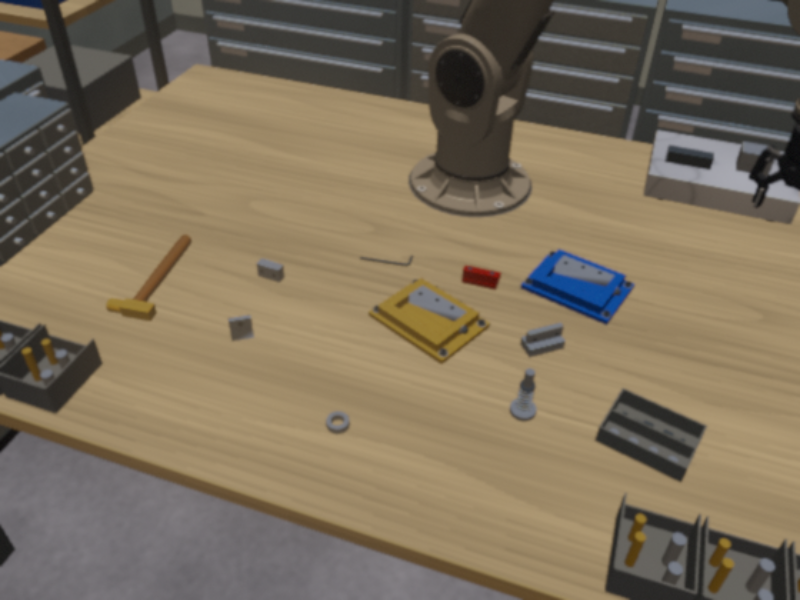

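View pics/top0.png

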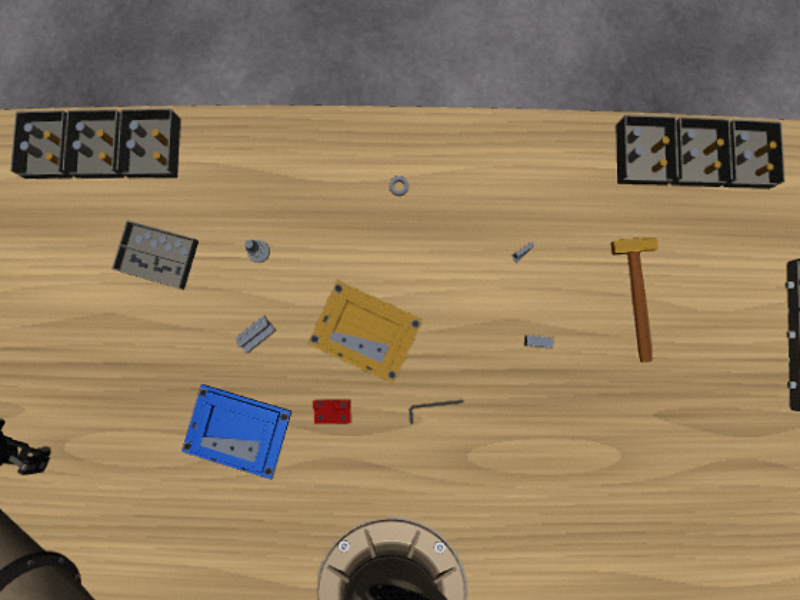

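```bash
cat > h.py <<'E'
import numpy as np,cv2,pickle
def load(n): return pickle.load(open(f"/tmp/{n}.pkl","rb"))
def snap(tag):
    from plant import cams
    for n in ["scene","top"]:
        pickle.dump(cams.camera(n),open(f"/tmp/{n}{tag}.pkl","wb"))
def K(c): return np.array([[c["fx"],0,c["cx"]],[0,c["fy"],c["cy"]],[0,0,1]])
def dist(c): return np.array([c["k1"],0,0,0,0])
def proj(c,P):
    T=c["camera_from_world"];P=np.atleast_2d(np.asarray(P,float))
    return cv2.projectPoints(P,cv2.Rodrigues(T[:3,:3])[0],T[:3,3],K(c),dist(c))[0][:,0]
def rays(c,uv):
    s=cv2.undistortPoints(np.asarray(uv,float).reshape(-1,1,2),K(c),dist(c))[:,0]
    return np.c_[s,np.ones(len(s))]
def at_z(c,uv,z):
    T=c["camera_from_world"];R=T[:3,:3];o=-R.T@T[:3,3]
    d=rays(c,uv)@R
    return o+d*((z-o[2])/d[:,2])[:,None]
def cloud(c,box=None):
    D=c["depth"];v,u=np.nonzero(D>0)
    r=rays(c,np.c_[u,v])*D[v,u][:,None]
    T=c["camera_from_world"]
    return (r-T[:3,3])@T[:3,:3],np.c_[u,v]
def crop(c,u0,v0,w,h,s,f,pts=None):
    im=c["frame"][v0:v0+h,u0:u0+w,::-1]
    im=cv2.resize(im,None,fx=s,fy=s,interpolation=cv2.INTER_CUBIC)
    st=10
    for u in range((u0//st+1)*st,u0+w,st):
        cv2.putText(im,str(u),(int((u-u0+.5)*s)-10,10),0,.35,(255,0,255),1);cv2.line(im,(int((u-u0+.5)*s),12),(int((u-u0+.5)*s),18),(255,0,255),1)
    for v in range((v0//st+1)*st,v0+h,st):
        cv2.putText(im,str(v),(0,int((v-v0+.5)*s)+4),0,.35,(255,0,255),1)
    if pts is not None:
        for a in pts:
            q=((np.asarray(a)-[u0,v0]+.5)*s).astype(int)
            cv2.polylines(im,[q.reshape(-1,1,2)],False,(0,255,0),1)
    cv2.imwrite(f,im)
E
python3 - <<'E'
from h import *
t=load("top0");s=load("scene0")
crop(t,350,160,50,90,6,"pics/gibs_top.png")
crop(s,150,175,60,70,8,"pics/gibs_sc.png")
crop(t,205,190,100,85,8,"pics/hold_top.png")
crop(t,155,210,50,45,10,"pics/die_top.png")
crop(s,250,185,150,70,5,"pics/hd_sc.png")
E
```

```text
(no output)
```

View pics/gibs_top.png

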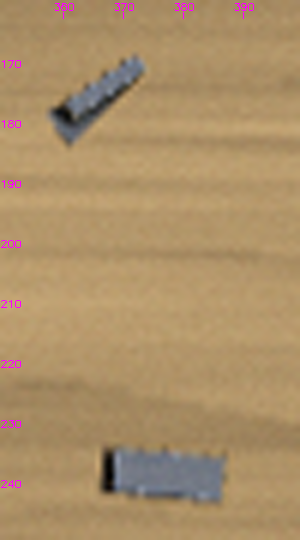

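View pics/gibs_sc.png

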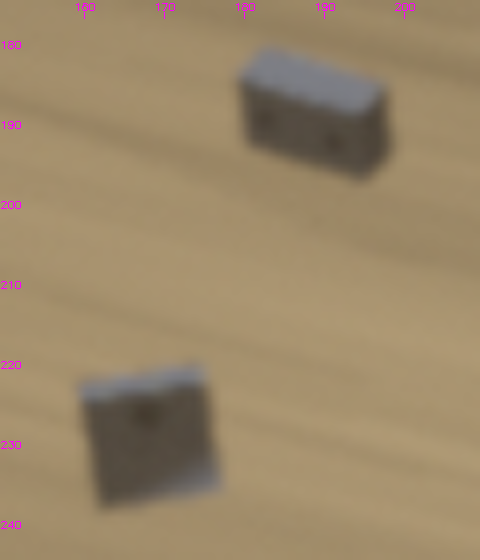

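View pics/hold_top.png

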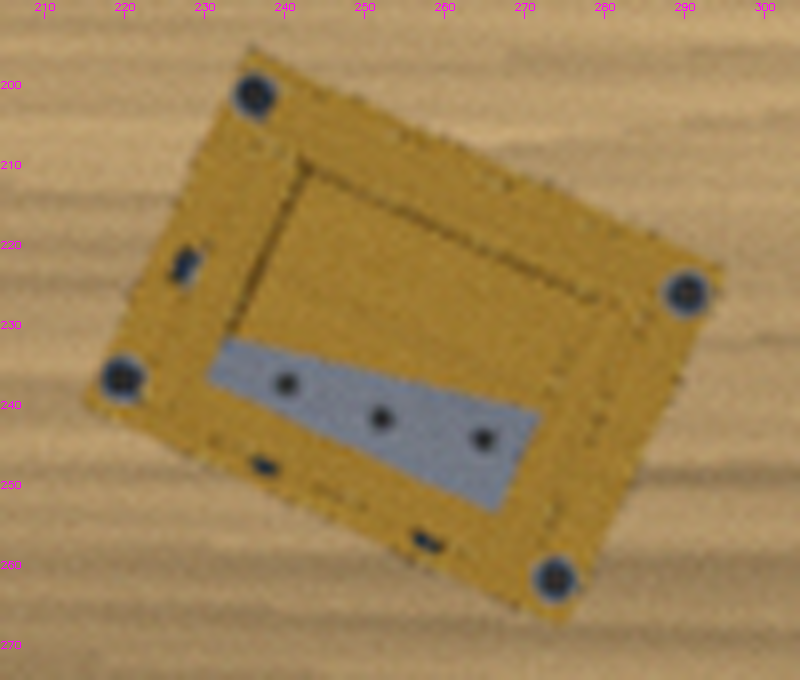

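View pics/die_top.png

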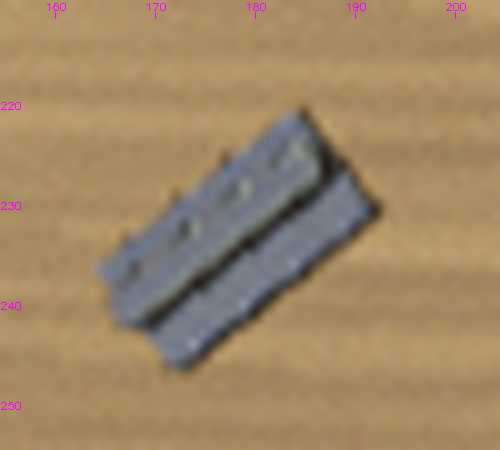

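View pics/hd_sc.png

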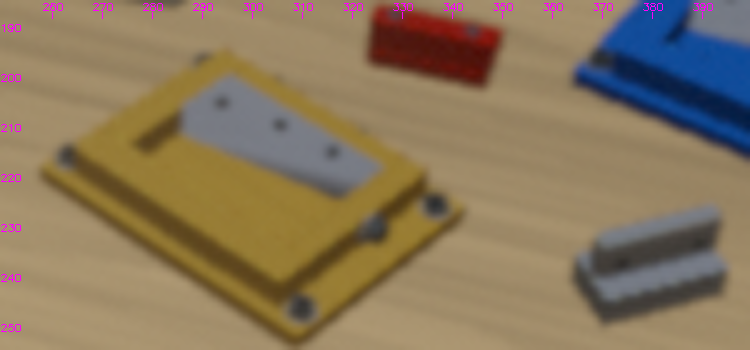

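Gib candidates in the top view are (366,176), which has a lug over a wider tapered body, and (376,238), which is a plain block. The first fits the gib and the second is the parallel. The brass holder is at about (255,230); the blue one is the decoy. The die is at (178,234). I'll check the gib in an enlarged crop and get rough poses.

```bash
python3 - <<'E'
from h import *
t=load("top0");s=load("scene0")
crop(t,350,162,32,26,25,"pics/gib_big.png")
crop(s,152,212,32,30,20,"pics/gib_bigs.png")
P,uv=cloud(t)
def q(u,v):
    i=np.argmin(np.hypot(*(uv-[u,v]).T));return np.round(P[i]*1000,1)
for n,pt in dict(flange=(232,212),flange2=(262,205),wall=(234,237),linerW=(236,236),linerN=(266,246),floor=(260,225),gibtop=(367,174),die=(177,230),bench=(200,200),diefoot=(182,236)).items(): print(n,q(*pt))
for z,pts in ((0.008,[(236,195.5),(294.5,223),(275,267.5),(214.5,239.5)]),(0.032,[(232,231.5),(271.5,241)]),(.02,[(192.5,230.5),(173,246)])):
    print(np.round(at_z(t,pts,z)*1000,1).tolist())
E
```

```text
flange [549.7 121.6  13.3]
flange2 [571.5  40.3  -0.7]
wall [480.9 112.8  33.4]
linerW [483.8 108.   27.3]
linerN [458.1  26.3  34.1]
floor [515.5  44.3  10.1]
gibtop [ 654.6 -242.    53.3]
die [496.4 263.9  51.9]
bench [582.7 212.6   1.1]
diefoot [481.5 256.2  20. ]
[[595.9, 112.1, 8.0], [522.5, -50.1, 8.0], [400.1, 1.5, 8.0], [473.8, 168.5, 8.0]]
[[495.6, 118.6, 32.0], [471.8, 11.8, 32.0]]
[[497.0, 227.8, 20.0], [453.8, 280.2, 20.0]]
```

View pics/gib_big.png

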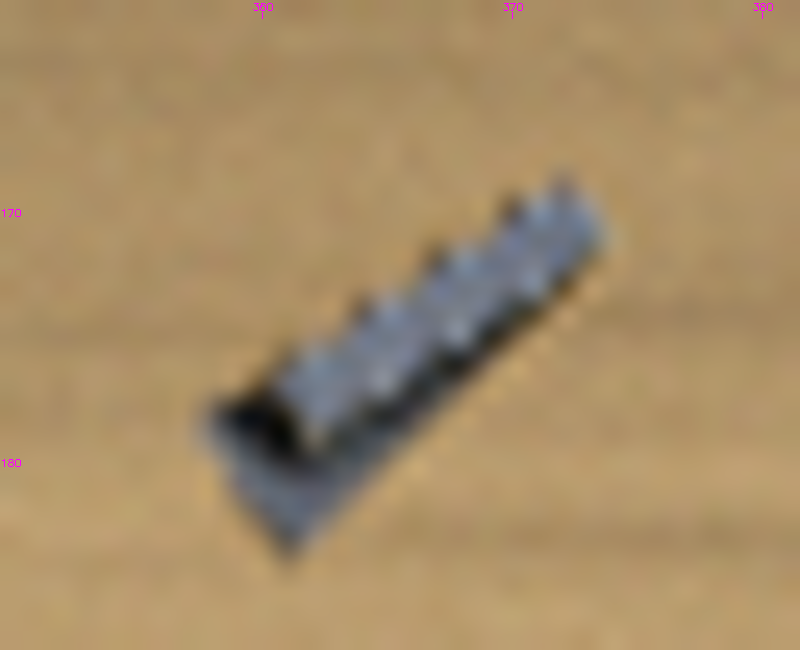

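View pics/gib_bigs.png

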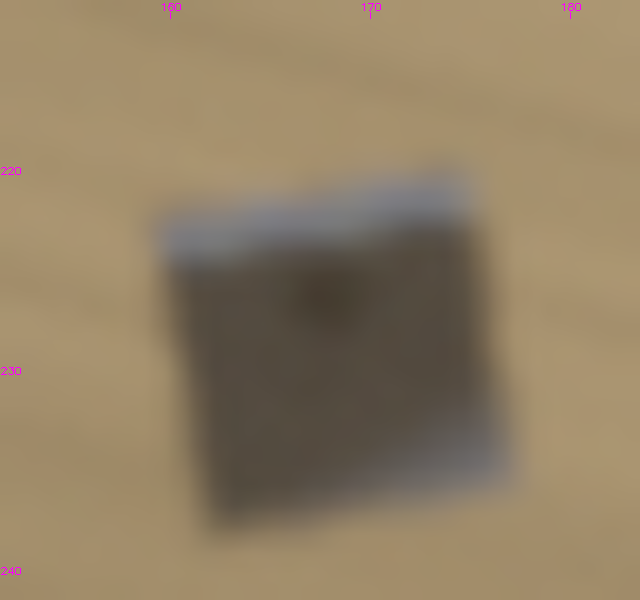

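```bash
cat >> h.py <<'E'
def T2(pose,pts):
    x,y,a=pose;c,s=np.cos(a),np.sin(a);p=np.asarray(pts,float)/1000
    return np.c_[x+c*p[:,0]-s*p[:,1],y+s*p[:,0]+c*p[:,1],p[:,2]]
def prism(poly,z0,z1):
    n=len(poly);L=[]
    lo=[(*p,z0) for p in poly];hi=[(*p,z1) for p in poly]
    L.append(lo+[lo[0]]);L.append(hi+[hi[0]])
    L+=[[lo[i],hi[i]] for i in range(n)]
    return L
GIB=prism([(7,-20),(7,20),(-11,20),(-3,-20)],0,22)+prism([(6,-20),(6,20),(-3,20),(-3,-20)],22,48)
DIE=prism([(18,-35),(18,35),(-18,35),(-18,-35)],0,20)+prism([(6,-35),(6,35),(-6,35),(-6,-35)],20,46)
HOL=[[(30,-48,32),(30,60,32),(-34,60,32),(-12.4,-48,32),(30,-48,32)],[(30,-48,12),(30,60,12),(-34,60,12),(-12.4,-48,12),(30,-48,12)],[(67.5,-91,0),(67.5,91,0),(-67.5,91,0),(-67.5,-91,0),(67.5,-91,0)]]
def lines(c,model,pose): return [proj(c,T2(pose,l)) for l in model]
E
python3 - <<'E'
from h import *
t=load("top0");s=load("scene0")
# gib: initial
P,uv=cloud(t)
m=(uv[:,0]>352)&(uv[:,0]<378)&(uv[:,1]>164)&(uv[:,1]<187)&(P[:,2]>.012)
print(P[m].mean(0),m.sum())
xy=P[m][:,:2];w,V=np.linalg.eigh(np.cov(xy.T));print(V[:,1],np.sqrt(w))
P2,uv2=cloud(s)
m2=(uv2[:,0]>150)&(uv2[:,0]<185)&(uv2[:,1]>212)&(uv2[:,1]<242)&(P2[:,2]>.012)
xy=P2[m2][:,:2];w,V=np.linalg.eigh(np.cov(xy.T));print(P2[m2].mean(0),V[:,1],np.sqrt(w),m2.sum())
E
```

```text
[ 0.65100793 -0.24123308  0.03725321] 87
[-0.62205007  0.78297747] [0.00408652 0.01239502]
[ 0.65944924 -0.23985899  0.03222486] [-0.59100592  0.80666722] [0.00296932 0.01149327] 205
```

```bash
python3 - <<'E'
from h import *
t=load("top0");s=load("scene0")
for k,a in (("A",.66),("B",.66+np.pi)):
    p=(.655,-.242,a)
    crop(t,350,162,32,26,14,f"/tmp/a{k}.png",lines(t,GIB,p))
    crop(s,152,212,32,30,12,f"/tmp/b{k}.png",lines(s,GIB,p))
A=[cv2.imread(f"/tmp/{x}.png") for x in ("aA","bA","aB","bB")]
A=[cv2.resize(a,(400,300)) for a in A]
cv2.imwrite("pics/gibAB.png",np.vstack([np.hstack(A[:2]),np.hstack(A[2:])]))
E
```

```text
(no output)
```

View pics/gibAB.png

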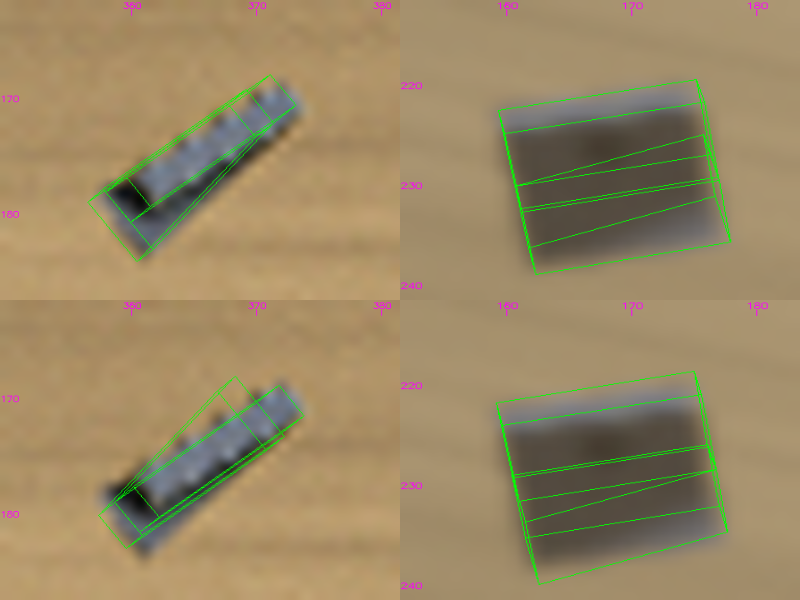

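```bash
cat >> h.py <<'E'
from scipy.optimize import minimize
def cov(c,parts,pose,u0,v0,w,h,S=8):
    m=np.zeros((h*S,w*S),np.uint8)
    for pr in parts:   # convex parts
        q=proj(c,T2(pose,pr)); q=(q-[u0,v0]+.5)*S-.5
        hull=cv2.convexHull(q.astype(np.float32))
        cv2.fillConvexPoly(m,np.round(hull*16).astype(np.int32),255,shift=4)
    m=cv2.resize(m,(w,h),interpolation=cv2.INTER_AREA).astype(float)/255
    return cv2.GaussianBlur(m,(0,0),.6)
def alpha(c,u0,v0,w,h):
    f=c["frame"][v0:v0+h,u0:u0+w].astype(float)
    sat=(f.max(2)-f.min(2))/(f.max(2)+1)
    border=np.r_[sat[:2].ravel(),sat[-2:].ravel()];bg=np.median(border)
    fg=np.percentile(sat,5)
    d=np.clip((bg-sat)/(bg-fg),0,1)
    return np.clip(d*1.15,0,1)
def verts(model):
    return [sum(([list(p) for p in l] for l in model[0:2]),[]),sum(([list(p) for p in l] for l in model[len(model)//2:len(model)//2+2]),[])]
def fit(views,model,p0):
    parts=verts(model)
    A=[alpha(c,*b) for c,b in views]
    def cost(q):
        p=(p0[0]+q[0]/1000,p0[1]+q[1]/1000,p0[2]+q[2]/50)
        return sum(((cov(c,parts,p,*b)-a)**2).sum() for (c,b),a in zip(views,A))
    r=minimize(cost,[0,0,0],method="Nelder-Mead",options=dict(initial_simplex=[[0,0,0],[6,0,0],[0,6,0],[0,0,6]],xatol=.02,fatol=1e-3))
    q=r.x;return (p0[0]+q[0]/1000,p0[1]+q[1]/1000,p0[2]+q[2]/50),r.fun
E
python3 - <<'E'
from h import *
t=load("top0");s=load("scene0")
vt=(t,(350,160,34,30));vs=(s,(150,210,36,34))
for v in ([vt],[vs],[vt,vs]): print("gib",fit(v,GIB,(.655,-.242,.66)))
g,_=fit([vt,vs],GIB,(.655,-.242,.66))
dt=(t,(155,210,50,45));ds=(s,(358,218,46,38))
for y in (.69,):
  for v in ([dt],[ds],[dt,ds]): print("die",fit(v,DIE,(.487,.265,-y)))
d,_=fit([dt,ds],DIE,(.487,.265,-.69))
crop(t,350,162,32,26,14,f"/tmp/aA.png",lines(t,GIB,g))
crop(s,152,212,32,30,12,f"/tmp/bA.png",lines(s,GIB,g))
crop(t,155,210,50,45,10,"/tmp/aB.png",lines(t,DIE,d))
crop(s,358,218,46,38,10,"/tmp/bB.png",lines(s,DIE,d))
A=[cv2.imread(f"/tmp/{x}.png") for x in ("aA","bA","aB","bB")]
A=[cv2.resize(a,(400,300)) for a in A]
cv2.imwrite("pics/fit.png",np.vstack([np.hstack(A[:2]),np.hstack(A[2:])]))
# holder fit by corners
from scipy.optimize import least_squares
def hp(uvs,mod,c):
    f=lambda p:(proj(c,T2(p,mod))-uvs).ravel()
    r=least_squares(f,(.5,.06,-.42));return r.x,np.round(r.fun,2)
print(hp(np.array([(232,231.5),(271.5,241)]),[(-34,60,32),(-12.4,-48,32)],t))
print(hp(np.array([(236,195.5),(294.5,223),(275,267.5),(214.5,239.5)]),[(67.5,91,6),(67.5,-91,6),(-67.5,-91,6),(-67.5,91,6)],t))
E
```

```text
gib ((np.float64(0.6547989697174741), np.float64(-0.24418970504645274), np.float64(0.6388986354271594)), np.float64(4.874901637216395))
gib ((np.float64(0.65397851720894), np.float64(-0.24301437015963448), np.float64(0.5851938222704952)), np.float64(37.09814220885591))
gib ((np.float64(0.6542874590360228), np.float64(-0.2436171135375113), np.float64(0.6115185949565302)), np.float64(43.687387112341185))
die ((np.float64(0.4886097235442377), np.float64(0.2692231113289632), np.float64(0.6962707958015972)), np.float64(13.520061933279091))
die ((np.float64(0.48515853977033885), np.float64(0.2699832830023317), np.float64(0.7771461142483851)), np.float64(34.05324195315675))
die ((np.float64(0.4877924363427151), np.float64(0.26966997684850524), np.float64(0.7177700936353211)), np.float64(56.59151654778492))
(array([ 0.50246831,  0.05030906, -0.41711482]), array([-0.12, -0.03,  0.12,  0.03]))
(array([ 0.49816972,  0.05811215, -0.41845119]), array([-0.54, -0.25,  0.84, -0.08, -0.34,  0.19,  0.04,  0.13]))
```

View pics/fit.png

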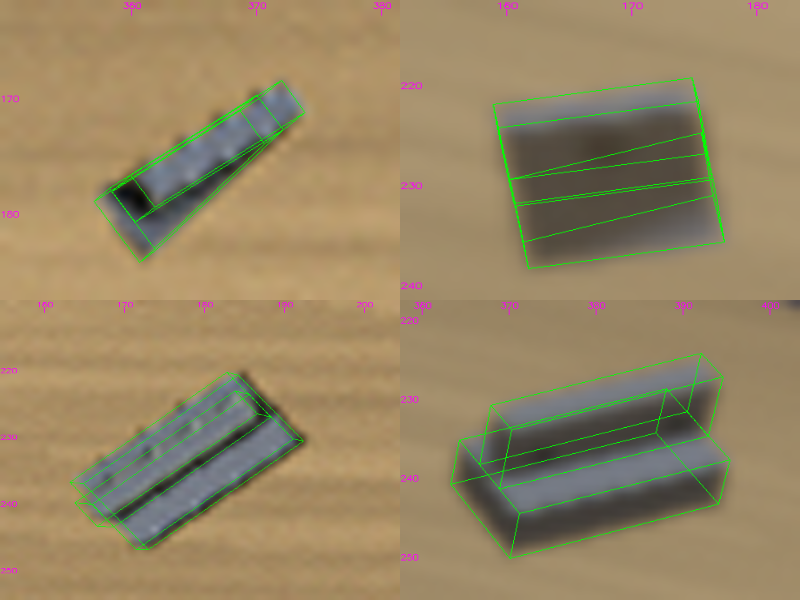

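```bash
python3 - <<'E'
from h import *
t=load("top0");s=load("scene0")
from scipy.optimize import least_squares
mod=np.array([(-34,60,32),(-12.4,-48,32),(60.5,97,8),(60.5,-85,8),(-74.5,-85,8),(-74.5,97,8)])
uv=np.array([(232,231.5),(271.5,241),(236,195.5),(294.5,223),(275,267.5),(214.5,239.5)])
f=lambda p:(proj(t,T2(p,mod))-uv).ravel()
r=least_squares(f,(.5,.06,-.42));print(r.x,np.round(r.fun,2))
p=r.x
M=HOL[:2]+[[(60.5,97,6),(60.5,-85,6),(-74.5,-85,6),(-74.5,97,6),(60.5,97,6)]]
crop(t,205,190,100,85,8,"pics/hold_fit.png",lines(t,M,p))
crop(s,252,188,100,70,8,"pics/hold_fits.png",lines(s,M,p))
E
```

```text
[ 0.50218715  0.04988937 -0.4185736 ] [ 0.03  0.04  0.26  0.16 -0.64 -0.36  0.83 -0.14 -0.39  0.2  -0.09  0.08]
```

View pics/hold_fit.png

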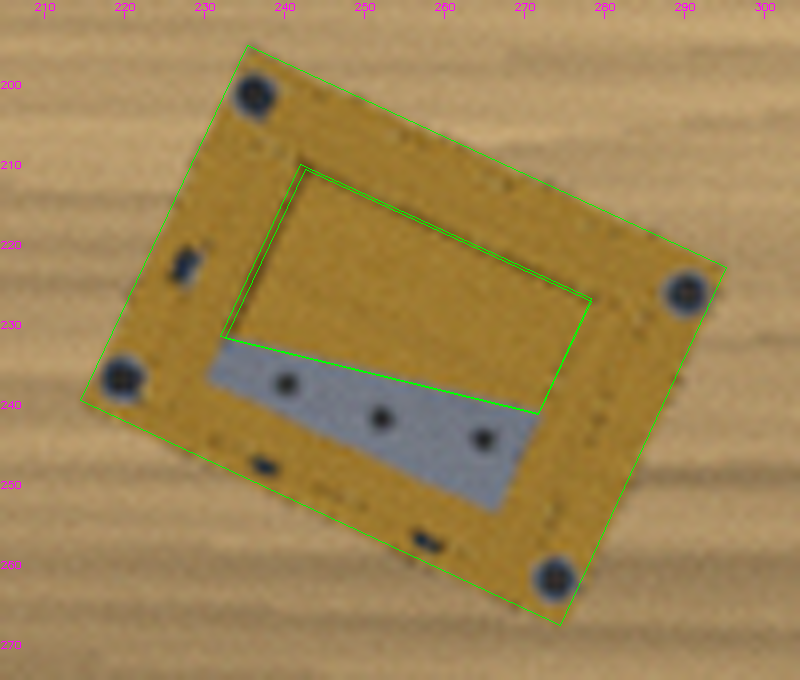

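View pics/hold_fits.png

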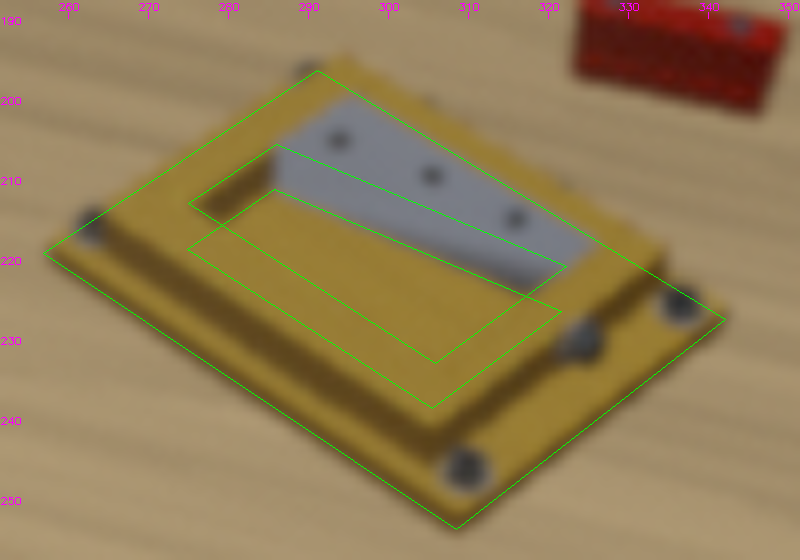

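```bash
cat > plan.py <<'E'
import sys,numpy as np
from scipy.spatial.transform import Rotation as R
from plant import ctrl
HP=(0.5022,0.0499,-0.4186)
def h2w(x,y):
    c,s=np.cos(HP[2]),np.sin(HP[2]);return HP[0]+(c*x-s*y)/1000,HP[1]+(s*x+c*y)/1000
def plan(x,y,z,ang,n,m=None):
    """ang = world angle of tool x in deg (mod 180)"""
    s=ctrl.sense();q=s["orientation"];Rc=R.from_quat([*q[1:],q[0]])
    X=Rc.as_matrix()[:,0];cur=np.degrees(np.arctan2(X[1],X[0]))
    d=(ang-cur+90)%180-90; a=np.radians(cur+d)
    Rt=R.from_matrix(np.array([[np.cos(a),np.sin(a),0],[np.sin(a),-np.cos(a),0],[0,0,-1]]))
    tot=(Rc.inv()*Rt).as_rotvec(degrees=True)
    P=s["tcp_pos"];d_w=np.array([x,y,z])-P
    print("t",round(s["time"],2),"tcp",np.round(P*1000,1),"ang",round(cur,1),"F",np.round(s["contact_force"],1),"open",round(s["opening"]*85.4,1))
    print("tool-frame total dx,dy,dz mm",np.round(Rc.inv().apply(d_w)*1000,1),"rot",np.round(tot,2),"| rows:")
    step=R.from_rotvec(tot/n,degrees=True);Rk=Rc
    for k in range(n):
        v=Rk.inv().apply(d_w/n);print('{"dx":%.4f,"dy":%.4f,"dz":%.4f,"ax":%.2f,"ay":%.2f,"az":%.2f}'%(*v,*(tot/n)))
        Rk=Rk*step
def st():
    s=ctrl.sense();q=s["orientation"];Rc=R.from_quat([*q[1:],q[0]]);X=Rc.as_matrix()[:,0]
    P=s["tcp_pos"];c,sn=np.cos(HP[2]),np.sin(HP[2]);d=(P[:2]-HP[:2])*1000
    print("t",round(s["time"],2),"tcp",np.round(P*1000,1),"ang",round(np.degrees(np.arctan2(X[1],X[0])),2),"F",np.round(s["contact_force"],1),"open",round(s["opening"]*85.4,1),"tilt",np.round(np.degrees(Rc.as_matrix()[:2,2]),2),"holderxy",np.round([c*d[0]+sn*d[1],-sn*d[0]+c*d[1]],1))
    f=s["contact_force"];print("F holder x,y,z",np.round([c*f[0]+sn*f[1],-sn*f[0]+c*f[1],f[2]],1))
if __name__=="__main__":
    a=sys.argv[1:]
    if not a: st()
    elif a[0]=="h":
        w=h2w(float(a[1]),float(a[2]));plan(w[0],w[1],float(a[3]),float(a[4]),int(a[5]))
    else: plan(*map(float,a[:4]),int(a[4]))
E
python3 plan.py .4886 .2692 .12 39.9 10
```

```text
t 0.1 tcp [303.6 602.4 230.7] ang 63.3 F [ 0.4 -0.2  0.7] open 85.7
tool-frame total dx,dy,dz mm [-214.2  315.1  111. ] rot [2.000e-02 7.000e-02 2.335e+01] | rows:
{"dx":-0.0214,"dy":0.0315,"dz":0.0111,"ax":0.00,"ay":0.01,"az":2.34}
{"dx":-0.0201,"dy":0.0324,"dz":0.0111,"ax":0.00,"ay":0.01,"az":2.34}
{"dx":-0.0188,"dy":0.0332,"dz":0.0111,"ax":0.00,"ay":0.01,"az":2.34}
{"dx":-0.0174,"dy":0.0339,"dz":0.0111,"ax":0.00,"ay":0.01,"az":2.34}
{"dx":-0.0160,"dy":0.0346,"dz":0.0111,"ax":0.00,"ay":0.01,"az":2.34}
{"dx":-0.0146,"dy":0.0352,"dz":0.0111,"ax":0.00,"ay":0.01,"az":2.34}
{"dx":-0.0132,"dy":0.0358,"dz":0.0111,"ax":0.00,"ay":0.01,"az":2.34}
{"dx":-0.0117,"dy":0.0363,"dz":0.0111,"ax":0.00,"ay":0.01,"az":2.34}
{"dx":-0.0102,"dy":0.0367,"dz":0.0111,"ax":0.00,"ay":0.01,"az":2.34}
{"dx":-0.0087,"dy":0.0371,"dz":0.0111,"ax":0.00,"ay":0.01,"az":2.34}
```

```bash
python3 -m pendant '[{"dx":-0.021,"dy":0.031,"dz":0.009,"az":2.3},{"dx":-0.020,"dy":0.032,"dz":0.009,"az":2.3},{"dx":-0.019,"dy":0.033,"dz":0.009,"az":2.3},{"dx":-0.017,"dy":0.034,"dz":0.009,"az":2.3},{"dx":-0.016,"dy":0.035,"dz":0.009,"az":2.3},{"dx":-0.015,"dy":0.035,"dz":0.009,"az":2.4},{"dx":-0.013,"dy":0.036,"dz":0.009,"az":2.4},{"dx":-0.012,"dy":0.036,"dz":0.009,"az":2.4}]' 0.035; python3 plan.py .4886 .2692 .12 39.9 3
```

```text
t 0.1 tcp [303.6 602.4 230.7] ang 63.3 F [ 0.4 -0.2  0.7] open 85.7
tool-frame total dx,dy,dz mm [-214.2  315.1  111. ] rot [2.000e-02 7.000e-02 2.335e+01] | rows:
{"dx":-0.0714,"dy":0.1050,"dz":0.0370,"ax":0.01,"ay":0.02,"az":7.78}
{"dx":-0.0565,"dy":0.1138,"dz":0.0369,"ax":0.01,"ay":0.02,"az":7.78}
{"dx":-0.0406,"dy":0.1204,"dz":0.0369,"ax":0.01,"ay":0.02,"az":7.78}validation failed for argument at $[0]...
```

```bash
python3 -m pendant '[{"dx":-0.021,"dy":0.031,"dz":0.009,"ax":0,"ay":0,"az":2.3},{"dx":-0.020,"dy":0.032,"dz":0.009,"ax":0,"ay":0,"az":2.3},{"dx":-0.019,"dy":0.033,"dz":0.009,"ax":0,"ay":0,"az":2.3},{"dx":-0.017,"dy":0.034,"dz":0.009,"ax":0,"ay":0,"az":2.3},{"dx":-0.016,"dy":0.035,"dz":0.009,"ax":0,"ay":0,"az":2.3},{"dx":-0.015,"dy":0.035,"dz":0.009,"ax":0,"ay":0,"az":2.4},{"dx":-0.013,"dy":0.036,"dz":0.009,"ax":0,"ay":0,"az":2.4},{"dx":-0.012,"dy":0.036,"dz":0.009,"ax":0,"ay":0,"az":2.4}]' 0.035; python3 plan.py .4886 .2692 .12 39.9 3
```

```text
time: 0.77
tcp_pos: [0.452, 0.3352, 0.1588]
orientation: [0.0, 0.926, 0.378, -0.0]
contact_force: [0.9, 1.2, 0.4]
opening: 0.415
t 0.77 tcp [452.  335.2 158.8] ang 44.4 F [0.9 1.2 0.4] open 35.4
tool-frame total dx,dy,dz mm [-20.1  72.7  38.8] rot [0.   0.01 4.54] | rows:
{"dx":-0.0067,"dy":0.0242,"dz":0.0129,"ax":0.00,"ay":0.00,"az":1.51}
{"dx":-0.0060,"dy":0.0244,"dz":0.0129,"ax":0.00,"ay":0.00,"az":1.51}
{"dx":-0.0054,"dy":0.0246,"dz":0.0129,"ax":0.00,"ay":0.00,"az":1.51}
```

```bash
python3 -m pendant '[{"dx":-0.0065,"dy":0.022,"dz":0.0125,"ax":0,"ay":0,"az":1.5},{"dx":-0.006,"dy":0.022,"dz":0.0125,"ax":0,"ay":0,"az":1.5},{"dx":-0.005,"dy":0.022,"dz":0.0125,"ax":0,"ay":0,"az":1.3},{"dx":0,"dy":0,"dz":0,"ax":0,"ay":0,"az":0}]'; python3 plan.py .4886 .2692 .07 39.9 3
python3 - <<'E'
from h import *
snap("1")
t=load("top1");s=load("scene1")
crop(t,140,195,80,70,9,"pics/ap1t.png",lines(t,DIE,(.4886,.2692,.697)))
crop(s,340,180,80,80,7,"pics/ap1s.png")
E
```

```text
time: 1.1
tcp_pos: [0.4848, 0.2717, 0.1197]
orientation: [0.001, 0.94, 0.341, -0.001]
contact_force: [0.4, -1.2, -0.5]
opening: 0.405
t 1.1 tcp [484.8 271.7 119.7] ang 39.9 F [ 0.4 -1.2 -0.5] open 34.6
tool-frame total dx,dy,dz mm [ 1.5  4.3 49.7] rot [ 0.09  0.21 -0.01] | rows:
{"dx":0.0005,"dy":0.0014,"dz":0.0166,"ax":0.03,"ay":0.07,"az":-0.00}
{"dx":0.0005,"dy":0.0014,"dz":0.0166,"ax":0.03,"ay":0.07,"az":-0.00}
{"dx":0.0005,"dy":0.0014,"dz":0.0166,"ax":0.03,"ay":0.07,"az":-0.00}
```

View pics/ap1t.png

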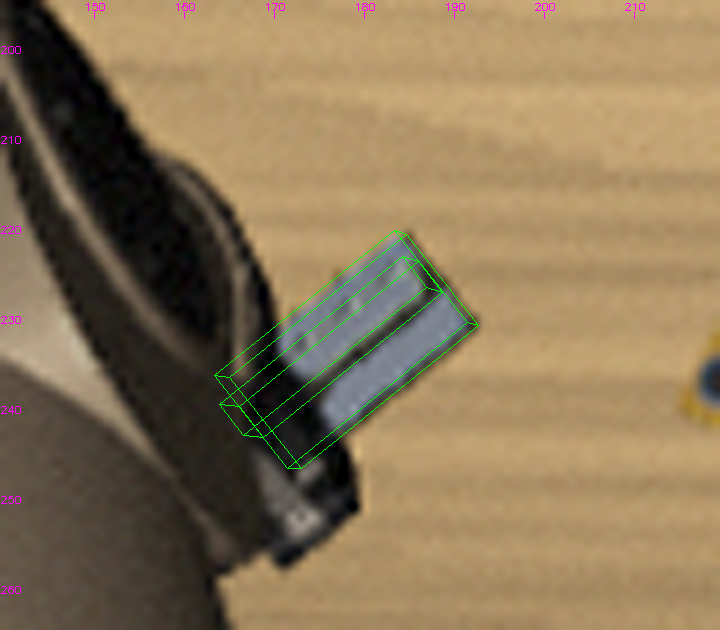

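View pics/ap1s.png

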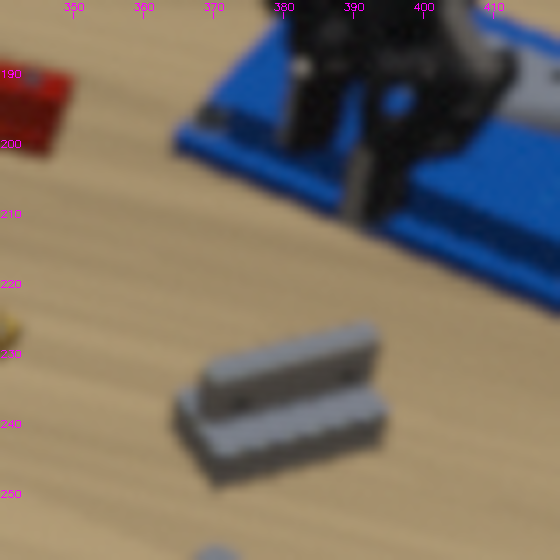

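```bash
python3 -m pendant '[{"dx":0.0005,"dy":0.0014,"dz":0.018,"ax":0,"ay":0,"az":0},{"dx":0.0005,"dy":0.0014,"dz":0.018,"ax":0,"ay":0,"az":0},{"dx":0.0005,"dy":0.0015,"dz":0.014,"ax":0,"ay":0,"az":0},{"dx":0,"dy":0,"dz":0,"ax":0,"ay":0,"az":0}]' 0.03; python3 plan.py .4886 .2692 .023 39.9 4
python3 - <<'E'
from h import *
snap("2")
t=load("top2");s=load("scene2")
tc=(.4886,.2692,.07)
print(proj(s,tc),proj(t,tc))
crop(t,140,195,80,70,9,"pics/ap2t.png",lines(t,DIE,(.4886,.2692,.697)))
crop(s,340,180,80,80,7,"pics/ap2s.png",lines(s,DIE,(.4886,.2692,.697)))
E
```

```text
time: 1.53
tcp_pos: [0.4863, 0.2749, 0.0698]
orientation: [0.0, 0.939, 0.345, -0.001]
contact_force: [-0.9, -0.1, 0.5]
opening: 0.35
t 1.53 tcp [486.3 274.9  69.8] ang 40.4 F [-0.9 -0.1  0.5] open 29.9
tool-frame total dx,dy,dz mm [-1.8  5.9 46.8] rot [-0.02  0.17  0.45] | rows:
{"dx":-0.0005,"dy":0.0015,"dz":0.0117,"ax":-0.01,"ay":0.04,"az":0.11}
{"dx":-0.0005,"dy":0.0015,"dz":0.0117,"ax":-0.01,"ay":0.04,"az":0.11}
{"dx":-0.0005,"dy":0.0015,"dz":0.0117,"ax":-0.01,"ay":0.04,"az":0.11}
{"dx":-0.0005,"dy":0.0015,"dz":0.0117,"ax":-0.01,"ay":0.04,"az":0.11}
[[382.57417231 222.14135329]] [[173.49998602 232.64304364]]
```

View pics/ap2s.png

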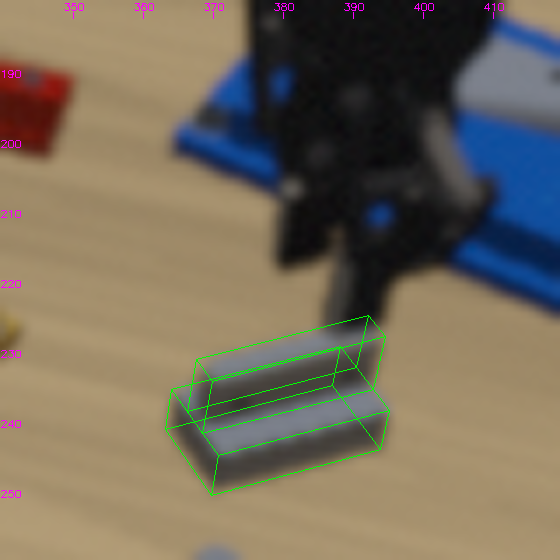

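```bash
python3 -m pendant '[{"dx":0,"dy":0,"dz":0,"ax":0,"ay":0,"az":0}]'; python3 plan.py;python3 plan.py; python3 -m pendant '[{"dx":0,"dy":0,"dz":0,"ax":0,"ay":0,"az":0}]' |head -2
```

```text
time: 1.72
tcp_pos: [0.4879, 0.2754, 0.0728]
orientation: [-0.0, 0.939, 0.344, 0.0]
contact_force: [0.0, 0.3, 1.3]
opening: 0.356
t 1.72 tcp [487.9 275.4  72.8] ang 40.3 F [0.  0.3 1.3] open 30.4 tilt [0.04 0.04] holderxy [-104.7  200.2]
F holder x,y,z [-0.1  0.3  1.3]
t 1.72 tcp [487.9 275.4  72.8] ang 40.3 F [0.  0.3 1.3] open 30.4 tilt [0.04 0.04] holderxy [-104.7  200.2]
F holder x,y,z [-0.1  0.3  1.3]
time: 1.8
tcp_pos: [0.4881, 0.2752, 0.0729]
```

```bash
python3 plan.py .4886 .2692 .023 39.9 3 | head -2;  python3 -m pendant '[{"dx":-0.0012,"dy":0.0017,"dz":0.007,"ax":0,"ay":0,"az":0.2},{"dx":-0.0012,"dy":0.0017,"dz":0.007,"ax":0,"ay":0,"az":0.2},{"dx":-0.0012,"dy":0.0017,"dz":0.003,"ax":0,"ay":0,"az":0},{"dx":0,"dy":0,"dz":0,"ax":0,"ay":0,"az":0},{"dx":0,"dy":0,"dz":0,"ax":0,"ay":0,"az":0}]'; python3 plan.py .4886 .2692 .023 39.9 3|head -2
```

```text
t 1.8 tcp [488.1 275.2  72.9] ang 40.3 F [0.7 0.9 0.4] open 30.4
tool-frame total dx,dy,dz mm [-3.6  5.  49.9] rot [-0.01 -0.08  0.39] | rows:
time: 2.22
tcp_pos: [0.4882, 0.2679, 0.0545]
orientation: [0.0, 0.94, 0.341, -0.0]
contact_force: [-0.3, 0.1, 1.6]
opening: 0.349
t 2.22 tcp [488.2 267.9  54.5] ang 39.8 F [-0.3  0.1  1.6] open 29.8
tool-frame total dx,dy,dz mm [ 1.2 -0.8 31.5] rot [ 0.    0.04 -0.08] | rows:
```

```bash
python3 -m pendant '[{"dx":0.0005,"dy":0,"dz":0.012,"ax":0,"ay":0,"az":0},{"dx":0,"dy":0,"dz":0.010,"ax":0,"ay":0,"az":0},{"dx":0,"dy":0,"dz":0.006,"ax":0,"ay":0,"az":0},{"dx":0,"dy":0,"dz":0,"ax":0,"ay":0,"az":0},{"dx":0,"dy":0,"dz":0,"ax":0,"ay":0,"az":0}]'; python3 plan.py .4886 .2692 .023 39.9 3|head -2
python3 - <<'E'
from h import *
snap("3")
s=load("scene3");t=load("top3")
crop(s,350,190,60,70,9,"pics/ap3s.png")
E
```

```text
time: 2.63
tcp_pos: [0.4883, 0.2684, 0.0262]
orientation: [0.0, 0.94, 0.341, -0.001]
contact_force: [-0.2, 0.3, -0.4]
opening: 0.35
t 2.63 tcp [488.3 268.4  26.2] ang 39.9 F [-0.2  0.3 -0.4] open 29.9
tool-frame total dx,dy,dz mm [ 0.7 -0.5  3.2] rot [-0.    0.07 -0.05] | rows:
```

View pics/ap3s.png

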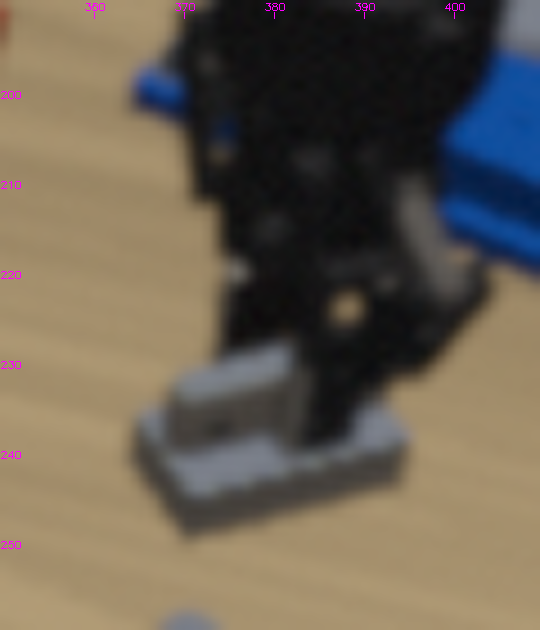

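```bash
python3 -m pendant '[{"dx":0.0004,"dy":0,"dz":0.0015,"ax":0,"ay":0,"az":0},{"dx":0,"dy":0,"dz":0,"ax":0,"ay":0,"az":0},{"dx":0,"dy":0,"dz":0,"ax":0,"ay":0,"az":0},{"dx":0,"dy":0,"dz":0,"ax":0,"ay":0,"az":0},{"dx":0,"dy":0,"dz":0,"ax":0,"ay":0,"az":0},{"dx":0,"dy":0,"dz":0,"ax":0,"ay":0,"az":0}]' 0 70; python3 plan.py
```

```text
time: 3.23
tcp_pos: [0.4892, 0.2691, 0.0256]
orientation: [-0.0, 0.94, 0.341, 0.0]
contact_force: [-0.4, 0.8, 5.2]
opening: 0.119
t 3.23 tcp [489.2 269.1  25.6] ang 39.85 F [-0.4  0.8  5.2] open 10.2 tilt [0.02 0.02] holderxy [-101.   194.9]
F holder x,y,z [-0.7  0.5  5.2]
```

```bash
python3 -m pendant '[{"dx":0,"dy":0,"dz":-0.008,"ax":0,"ay":0,"az":0},{"dx":0,"dy":0,"dz":-0.015,"ax":0,"ay":0,"az":0},{"dx":0,"dy":0,"dz":-0.02,"ax":0,"ay":0,"az":0},{"dx":0,"dy":0,"dz":-0.02,"ax":0,"ay":0,"az":0},{"dx":0,"dy":0,"dz":-0.008,"ax":0,"ay":0,"az":0},{"dx":0,"dy":0,"dz":0,"ax":0,"ay":0,"az":0}]'; python3 plan.py h 9.5 2 0.098 -23.98 14
```

```text
time: 3.73
tcp_pos: [0.4897, 0.2693, 0.0981]
orientation: [-0.0, 0.94, 0.341, 0.001]
contact_force: [-0.1, -0.4, -4.8]
opening: 0.124
t 3.73 tcp [489.7 269.3  98.1] ang 39.8 F [-0.1 -0.4 -4.8] open 10.6
tool-frame total dx,dy,dz mm [-125.   184.1   -0.3] rot [-0.08 -0.13 63.83] | rows:
{"dx":-0.0089,"dy":0.0132,"dz":-0.0000,"ax":-0.01,"ay":-0.01,"az":4.56}
{"dx":-0.0079,"dy":0.0138,"dz":-0.0000,"ax":-0.01,"ay":-0.01,"az":4.56}
{"dx":-0.0067,"dy":0.0144,"dz":-0.0000,"ax":-0.01,"ay":-0.01,"az":4.56}
{"dx":-0.0056,"dy":0.0149,"dz":-0.0000,"ax":-0.01,"ay":-0.01,"az":4.56}
{"dx":-0.0044,"dy":0.0153,"dz":-0.0000,"ax":-0.01,"ay":-0.01,"az":4.56}
{"dx":-0.0031,"dy":0.0156,"dz":-0.0000,"ax":-0.01,"ay":-0.01,"az":4.56}
{"dx":-0.0019,"dy":0.0158,"dz":-0.0000,"ax":-0.01,"ay":-0.01,"az":4.56}
{"dx":-0.0006,"dy":0.0159,"dz":-0.0000,"ax":-0.01,"ay":-0.01,"az":4.56}
{"dx":0.0006,"dy":0.0159,"dz":-0.0000,"ax":-0.01,"ay":-0.01,"az":4.56}
{"dx":0.0019,"dy":0.0158,"dz":0.0000,"ax":-0.01,"ay":-0.01,"az":4.56}
{"dx":0.0031,"dy":0.0156,"dz":0.0000,"ax":-0.01,"ay":-0.01,"az":4.56}
{"dx":0.0044,"dy":0.0153,"dz":0.0000,"ax":-0.01,"ay":-0.01,"az":4.56}
{"dx":0.0056,"dy":0.0149,"dz":0.0000,"ax":-0.01,"ay":-0.01,"az":4.56}
{"dx":0.0067,"dy":0.0144,"dz":0.0000,"ax":-0.01,"ay":-0.01,"az":4.56}
```

Fz is -4.8 N, about the die's weight, so it is held. Carrying it over.

```bash
python3 -m pendant '[{"dx":-0.009,"dy":0.013,"dz":0,"ax":0,"ay":0,"az":4.5},{"dx":-0.008,"dy":0.014,"dz":0,"ax":0,"ay":0,"az":4.5},{"dx":-0.007,"dy":0.0145,"dz":0,"ax":0,"ay":0,"az":4.5},{"dx":-0.0055,"dy":0.015,"dz":0,"ax":0,"ay":0,"az":4.5},{"dx":-0.0045,"dy":0.0155,"dz":0,"ax":0,"ay":0,"az":4.6},{"dx":-0.003,"dy":0.0155,"dz":0,"ax":0,"ay":0,"az":4.6},{"dx":-0.002,"dy":0.016,"dz":0,"ax":0,"ay":0,"az":4.6},{"dx":-0.0005,"dy":0.016,"dz":0,"ax":0,"ay":0,"az":4.6}]'; python3 plan.py h 9.5 2 0.098 -23.98 6
```

```text
time: 4.4
tcp_pos: [0.501, 0.1404, 0.0952]
orientation: [0.0, 1.0, 0.028, -0.001]
contact_force: [0.2, 0.3, -3.9]
opening: 0.127
t 4.4 tcp [501.  140.4  95.2] ang 3.2 F [ 0.2  0.3 -3.9] open 10.9
tool-frame total dx,dy,dz mm [ 5.4 93.  -2.7] rot [ 0.07  0.07 27.21] | rows:
{"dx":0.0009,"dy":0.0155,"dz":-0.0005,"ax":0.01,"ay":0.01,"az":4.54}
{"dx":0.0021,"dy":0.0154,"dz":-0.0005,"ax":0.01,"ay":0.01,"az":4.54}
{"dx":0.0033,"dy":0.0152,"dz":-0.0005,"ax":0.01,"ay":0.01,"az":4.54}
{"dx":0.0045,"dy":0.0149,"dz":-0.0005,"ax":0.01,"ay":0.01,"az":4.54}
{"dx":0.0057,"dy":0.0144,"dz":-0.0005,"ax":0.01,"ay":0.01,"az":4.54}
{"dx":0.0068,"dy":0.0140,"dz":-0.0005,"ax":0.01,"ay":0.01,"az":4.54}
```

```bash
python3 -m pendant '[{"dx":0.001,"dy":0.0155,"dz":0,"ax":0,"ay":0,"az":4.5},{"dx":0.002,"dy":0.0155,"dz":0,"ax":0,"ay":0,"az":4.5},{"dx":0.0035,"dy":0.015,"dz":0,"ax":0,"ay":0,"az":4.5},{"dx":0.0045,"dy":0.015,"dz":0,"ax":0,"ay":0,"az":4.5},{"dx":0.0055,"dy":0.0145,"dz":0,"ax":0,"ay":0,"az":4.5},{"dx":0.006,"dy":0.010,"dz":0,"ax":0,"ay":0,"az":4.0},{"dx":0,"dy":0,"dz":0,"ax":0,"ay":0,"az":0},{"dx":0,"dy":0,"dz":0,"ax":0,"ay":0,"az":0}]'; python3 plan.py h 9.5 2 0.070 -23.98 3
```

```text
time: 5.07
tcp_pos: [0.5128, 0.0524, 0.0954]
orientation: [0.001, 0.98, -0.2, -0.001]
contact_force: [0.0, 0.2, -3.8]
opening: 0.123
t 5.07 tcp [512.8  52.4  95.4] ang -23.0 F [ 0.   0.2 -3.8] open 10.5
tool-frame total dx,dy,dz mm [ 0.8  4.5 25.4] rot [0.08 0.05 0.93] | rows:
{"dx":0.0003,"dy":0.0015,"dz":0.0085,"ax":0.03,"ay":0.02,"az":0.31}
{"dx":0.0003,"dy":0.0015,"dz":0.0085,"ax":0.03,"ay":0.02,"az":0.31}
{"dx":0.0003,"dy":0.0015,"dz":0.0085,"ax":0.03,"ay":0.02,"az":0.31}
```

```bash
python3 -m pendant '[{"dx":0.0003,"dy":0.0015,"dz":0.0085,"ax":0,"ay":0,"az":0.3},{"dx":0.0003,"dy":0.0015,"dz":0.0085,"ax":0,"ay":0,"az":0.3},{"dx":0.0003,"dy":0.0015,"dz":0.0085,"ax":0,"ay":0,"az":0.3},{"dx":0,"dy":0,"dz":0,"ax":0,"ay":0,"az":0},{"dx":0,"dy":0,"dz":0,"ax":0,"ay":0,"az":0},{"dx":0,"dy":0,"dz":0,"ax":0,"ay":0,"az":0}]'; python3 plan.py h 9.5 2 0.0376 -23.98 1
python3 - <<'E'
from h import *
snap("4")
s=load("scene4");t=load("top4")
HPo=(.5022,.0499,-.4186)
from plan import h2w
x,y=h2w(9.5,2)
D=[[(a,b,c+44) for a,b,c in l] for l in DIE]
crop(s,252,188,100,70,8,"pics/ap4s.png",lines(s,D,(x,y,HPo[2])))
crop(t,205,190,100,85,8,"pics/ap4t.png",lines(t,D,(x,y,HPo[2])))
E
```

```text
time: 5.57
tcp_pos: [0.5124, 0.0483, 0.0707]
orientation: [0.0, 0.978, -0.207, -0.0]
contact_force: [-0.5, 0.2, -4.0]
opening: 0.126
t 5.57 tcp [512.4  48.3  70.7] ang -23.9 F [-0.5  0.2 -4. ] open 10.7
tool-frame total dx,dy,dz mm [-0.4  0.7 33.1] rot [0.02 0.01 0.04] | rows:
{"dx":-0.0004,"dy":0.0007,"dz":0.0331,"ax":0.02,"ay":0.01,"az":0.04}
```

View pics/ap4s.png

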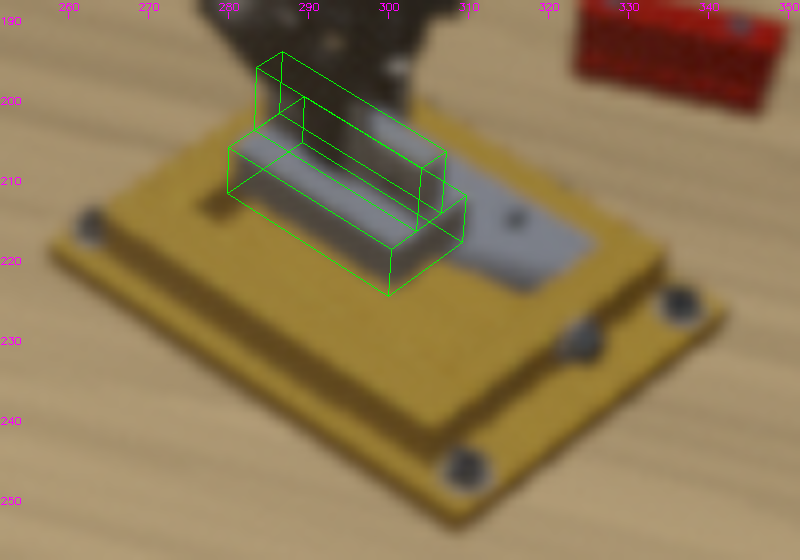

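View pics/ap4t.png

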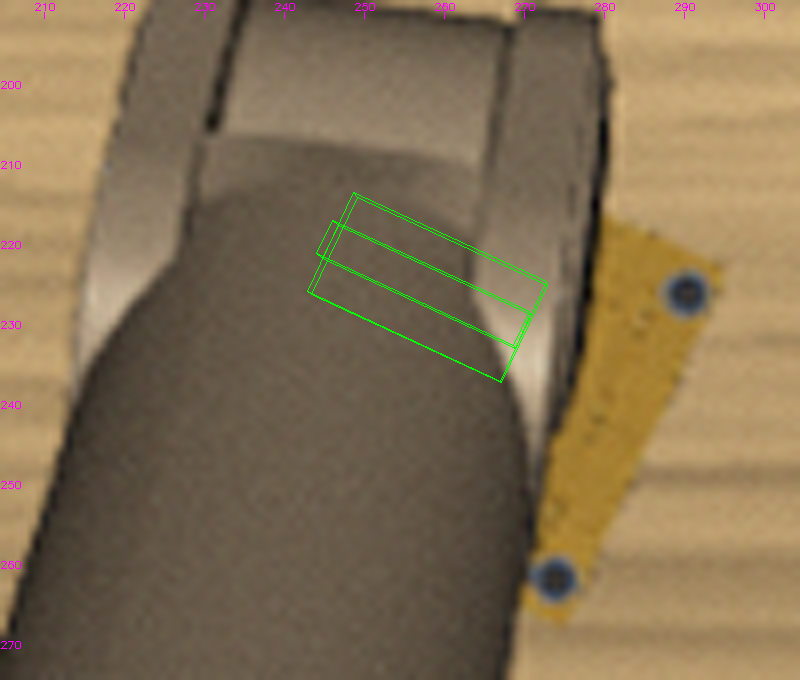

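```bash
python3 -m pendant '[{"dx":-0.0008,"dy":0.0003,"dz":0.006,"ax":0,"ay":0,"az":0},{"dx":0,"dy":0.0003,"dz":0.007,"ax":0,"ay":0,"az":0},{"dx":0,"dy":0,"dz":0.006,"ax":0,"ay":0,"az":0},{"dx":0,"dy":0,"dz":0.004,"ax":0,"ay":0,"az":0},{"dx":0,"dy":0,"dz":0,"ax":0,"ay":0,"az":0}]'; python3 plan.py
```

```text
time: 6.08
tcp_pos: [0.5108, 0.0479, 0.0467]
orientation: [0.0, 0.978, -0.208, -0.001]
contact_force: [-0.5, -1.1, -5.1]
opening: 0.119
t 6.08 tcp [510.8  47.9  46.7] ang -23.96 F [-0.5 -1.1 -5.1] open 10.2 tilt [-0.09 -0.03] holderxy [8.7 1.7]
F holder x,y,z [-0.  -1.3 -5.1]
```

```bash
python3 -m pendant '[{"dx":0,"dy":0,"dz":0.004,"ax":0,"ay":0,"az":0},{"dx":0,"dy":0,"dz":0.003,"ax":0,"ay":0,"az":0},{"dx":0,"dy":0,"dz":0,"ax":0,"ay":0,"az":0}]'; python3 plan.py
```

```text
time: 6.33
tcp_pos: [0.5112, 0.0481, 0.0403]
orientation: [0.0, 0.978, -0.207, -0.0]
contact_force: [0.4, -0.0, -4.1]
opening: 0.126
t 6.33 tcp [511.2  48.1  40.3] ang -23.95 F [ 0.4 -0.  -4.1] open 10.8 tilt [-0.04 -0.01] holderxy [8.9 2. ]
F holder x,y,z [ 0.4  0.1 -4.1]
```

```bash
python3 -m pendant '[{"dx":0,"dy":0,"dz":0.002,"ax":0,"ay":0,"az":0},{"dx":0,"dy":0,"dz":0.001,"ax":0,"ay":0,"az":0},{"dx":0,"dy":0,"dz":0.0005,"ax":0,"ay":0,"az":0},{"dx":0,"dy":0,"dz":0,"ax":0,"ay":0,"az":0}]'; python3 plan.py
```

```text
time: 6.67
tcp_pos: [0.5114, 0.0482, 0.0376]
orientation: [-0.0, 0.978, -0.208, -0.0]
contact_force: [-1.7, -0.2, 1.3]
opening: 0.12
t 6.67 tcp [511.4  48.2  37.6] ang -23.95 F [-1.7 -0.2  1.3] open 10.2 tilt [0.   0.02] holderxy [9.2 2.2]
F holder x,y,z [-1.5 -0.9  1.3]
```

```bash
python3 -m pendant '[{"dx":0,"dy":0,"dz":0,"ax":0,"ay":0,"az":0},{"dx":0,"dy":0,"dz":0,"ax":0,"ay":0,"az":0},{"dx":0,"dy":0,"dz":0,"ax":0,"ay":0,"az":0},{"dx":0,"dy":0,"dz":-0.002,"ax":0,"ay":0,"az":0},{"dx":0,"dy":0,"dz":-0.010,"ax":0,"ay":0,"az":0},{"dx":0,"dy":0,"dz":-0.025,"ax":0,"ay":0,"az":0},{"dx":0,"dy":0,"dz":-0.035,"ax":0,"ay":0,"az":0}]' 0.03; python3 plan.py 0.6557 -0.2430 0.12 126.7 12
```

```text
time: 7.25
tcp_pos: [0.51, 0.0475, 0.1091]
orientation: [0.001, 0.978, -0.208, -0.002]
contact_force: [-0.2, 0.1, -0.5]
opening: 0.351
t 7.25 tcp [510.   47.5 109.1] ang -24.0 F [-0.2  0.1 -0.5] open 30.0
tool-frame total dx,dy,dz mm [251.1 206.3 -10.9] rot [ 0.21  0.09 29.33] | rows:
{"dx":0.0209,"dy":0.0172,"dz":-0.0009,"ax":0.02,"ay":0.01,"az":2.44}
{"dx":0.0216,"dy":0.0163,"dz":-0.0009,"ax":0.02,"ay":0.01,"az":2.44}
{"dx":0.0223,"dy":0.0153,"dz":-0.0009,"ax":0.02,"ay":0.01,"az":2.44}
{"dx":0.0230,"dy":0.0144,"dz":-0.0009,"ax":0.02,"ay":0.01,"az":2.44}
{"dx":0.0235,"dy":0.0134,"dz":-0.0009,"ax":0.02,"ay":0.01,"az":2.44}
{"dx":0.0241,"dy":0.0124,"dz":-0.0009,"ax":0.02,"ay":0.01,"az":2.44}
{"dx":0.0246,"dy":0.0113,"dz":-0.0009,"ax":0.02,"ay":0.01,"az":2.44}
{"dx":0.0251,"dy":0.0103,"dz":-0.0009,"ax":0.02,"ay":0.01,"az":2.44}
{"dx":0.0255,"dy":0.0092,"dz":-0.0009,"ax":0.02,"ay":0.01,"az":2.44}
{"dx":0.0258,"dy":0.0081,"dz":-0.0009,"ax":0.02,"ay":0.01,"az":2.44}
{"dx":0.0262,"dy":0.0070,"dz":-0.0009,"ax":0.02,"ay":0.01,"az":2.44}
{"dx":0.0264,"dy":0.0059,"dz":-0.0009,"ax":0.02,"ay":0.01,"az":2.44}
```

```bash
python3 -m pendant '[{"dx":0.021,"dy":0.017,"dz":-0.001,"ax":0,"ay":0,"az":2.4},{"dx":0.0215,"dy":0.0165,"dz":-0.001,"ax":0,"ay":0,"az":2.4},{"dx":0.0225,"dy":0.0155,"dz":-0.001,"ax":0,"ay":0,"az":2.4},{"dx":0.023,"dy":0.0145,"dz":-0.001,"ax":0,"ay":0,"az":2.4},{"dx":0.0235,"dy":0.0135,"dz":-0.001,"ax":0,"ay":0,"az":2.4},{"dx":0.024,"dy":0.0125,"dz":-0.001,"ax":0,"ay":0,"az":2.4},{"dx":0.0245,"dy":0.0115,"dz":-0.001,"ax":0,"ay":0,"az":2.4},{"dx":0.025,"dy":0.0105,"dz":-0.001,"ax":0,"ay":0,"az":2.4}]' 0.06; python3 plan.py 0.6560 -0.2433 0.09 126.6 4
python3 - <<'E'
from plant import ctrl
print(ctrl.sense()["joint_positions"].round(2))
E
```

```text
time: 7.92
tcp_pos: [0.609, -0.1472, 0.1183]
orientation: [-0.0, 0.93, -0.369, 0.0]
contact_force: [0.4, 0.2, 0.2]
opening: 0.707
t 7.92 tcp [ 609.  -147.2  118.3] ang -43.3 F [0.4 0.2 0.2] open 60.4
tool-frame total dx,dy,dz mm [100.1  37.8  28.4] rot [-0.02 -0.02 10.14] | rows:
{"dx":0.0250,"dy":0.0094,"dz":0.0071,"ax":-0.00,"ay":-0.00,"az":2.53}
{"dx":0.0254,"dy":0.0083,"dz":0.0071,"ax":-0.00,"ay":-0.00,"az":2.53}
{"dx":0.0258,"dy":0.0072,"dz":0.0071,"ax":-0.00,"ay":-0.00,"az":2.53}
{"dx":0.0261,"dy":0.0060,"dz":0.0071,"ax":-0.00,"ay":-0.00,"az":2.53}
[-0.34  0.55  0.65  1.84 -0.42  0.89 -0.25]
```

```bash
python3 -m pendant '[{"dx":0.024,"dy":0.0095,"dz":0.007,"ax":0,"ay":0,"az":2.5},{"dx":0.0245,"dy":0.0085,"dz":0.007,"ax":0,"ay":0,"az":2.5},{"dx":0.025,"dy":0.007,"dz":0.007,"ax":0,"ay":0,"az":2.5},{"dx":0.019,"dy":0.005,"dz":0.007,"ax":0,"ay":0,"az":2.4},{"dx":0,"dy":0,"dz":0,"ax":0,"ay":0,"az":0},{"dx":0,"dy":0,"dz":0,"ax":0,"ay":0,"az":0}]'; python3 plan.py 0.6560 -0.2433 0.022 126.6 4
python3 - <<'E'
from h import *
snap("5")
s=load("scene5");t=load("top5")
from plan import h2w,HP
x,y=h2w(9.2,2.2)
D=[[(a,b,c+12) for a,b,c in l] for l in DIE]
crop(t,205,190,100,85,8,"pics/ap5t.png",lines(t,D,(x,y,HP[2])))
crop(s,252,188,100,70,8,"pics/ap5h.png",lines(s,D,(x,y,HP[2])))
crop(s,140,180,60,70,9,"pics/ap5s.png",lines(s,GIB,(.6548,-.2442,.639)))
E
```

```text
time: 8.42
tcp_pos: [0.6498, -0.2351, 0.0895]
orientation: [0.001, 0.894, -0.447, -0.0]
contact_force: [-0.4, 2.2, -0.8]
opening: 0.7
t 8.42 tcp [ 649.8 -235.1   89.5] ang -53.1 F [-0.4  2.2 -0.8] open 59.8
tool-frame total dx,dy,dz mm [10.2 -0.1 67.5] rot [ 0.06 -0.01  0.27] | rows:
{"dx":0.0026,"dy":-0.0000,"dz":0.0169,"ax":0.02,"ay":-0.00,"az":0.07}
{"dx":0.0026,"dy":-0.0000,"dz":0.0169,"ax":0.02,"ay":-0.00,"az":0.07}
{"dx":0.0026,"dy":-0.0000,"dz":0.0169,"ax":0.02,"ay":-0.00,"az":0.07}
{"dx":0.0026,"dy":-0.0000,"dz":0.0169,"ax":0.02,"ay":-0.00,"az":0.07}
```

View pics/ap5t.png

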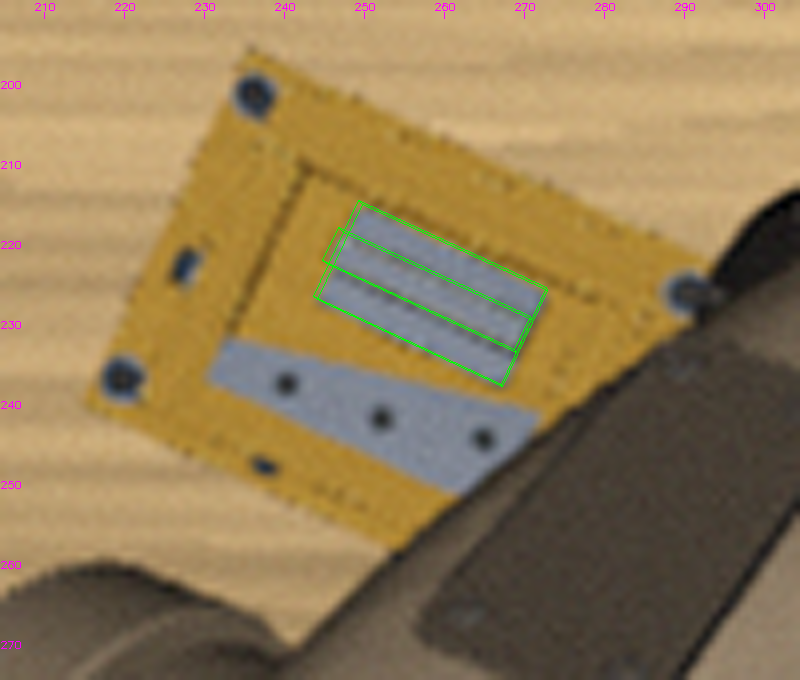

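View pics/ap5h.png

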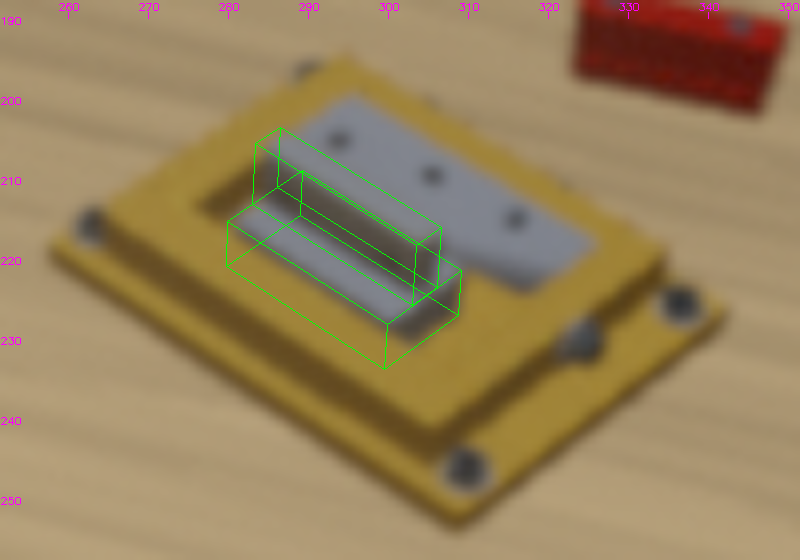

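View pics/ap5s.png

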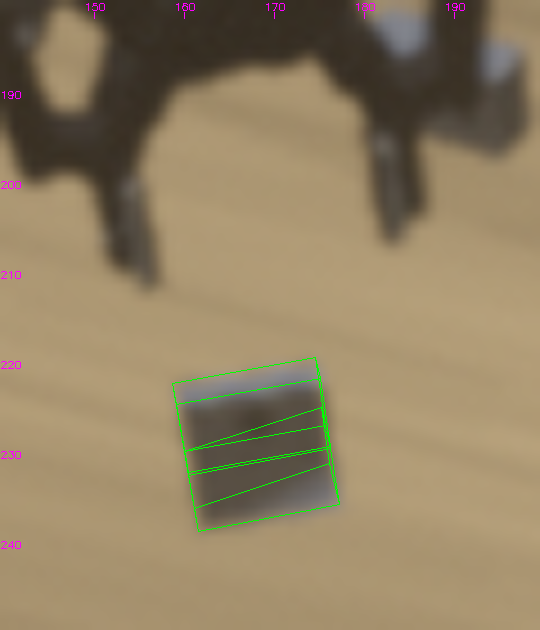

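```bash
python3 -m pendant '[{"dx":0.005,"dy":0,"dz":0.008,"ax":0,"ay":0,"az":0.3},{"dx":0.005,"dy":0,"dz":0.010,"ax":0,"ay":0,"az":0},{"dx":0,"dy":0,"dz":0.010,"ax":0,"ay":0,"az":0},{"dx":0,"dy":0,"dz":0.006,"ax":0,"ay":0,"az":0},{"dx":0,"dy":0,"dz":0,"ax":0,"ay":0,"az":0},{"dx":0,"dy":0,"dz":0,"ax":0,"ay":0,"az":0}]'; python3 plan.py 0.6560 -0.2433 0.023 126.6 4|head -2
```

```text
time: 9.02
tcp_pos: [0.6557, -0.2417, 0.0546]
orientation: [0.0, 0.894, -0.449, -0.001]
contact_force: [0.3, -0.9, -0.4]
opening: 0.705
t 9.02 tcp [ 655.7 -241.7   54.6] ang -53.3 F [ 0.3 -0.9 -0.4] open 60.2
tool-frame total dx,dy,dz mm [ 1.4  0.7 31.6] rot [0.05 0.05 0.05] | rows:
```

```bash
python3 -m pendant '[{"dx":0.001,"dy":0.0005,"dz":0.012,"ax":0,"ay":0,"az":0},{"dx":0,"dy":0,"dz":0.012,"ax":0,"ay":0,"az":0},{"dx":0,"dy":0,"dz":0.007,"ax":0,"ay":0,"az":0},{"dx":0,"dy":0,"dz":0,"ax":0,"ay":0,"az":0},{"dx":0,"dy":0,"dz":0,"ax":0,"ay":0,"az":0}]'; python3 plan.py 0.6560 -0.2433 0.023 126.6 4|head -2
python3 - <<'E'
from h import *
snap("6")
s=load("scene6");t=load("top6")
crop(s,140,190,60,60,9,"pics/ap6s.png")
E
```

```text
time: 9.43
tcp_pos: [0.656, -0.243, 0.0237]
orientation: [0.0, 0.894, -0.449, -0.001]
contact_force: [-0.5, 0.1, 0.6]
opening: 0.699
t 9.43 tcp [ 656.  -243.    23.7] ang -53.4 F [-0.5  0.1  0.6] open 59.7
tool-frame total dx,dy,dz mm [0.3 0.2 0.7] rot [0.05 0.04 0.04] | rows:
```

View pics/ap6s.png

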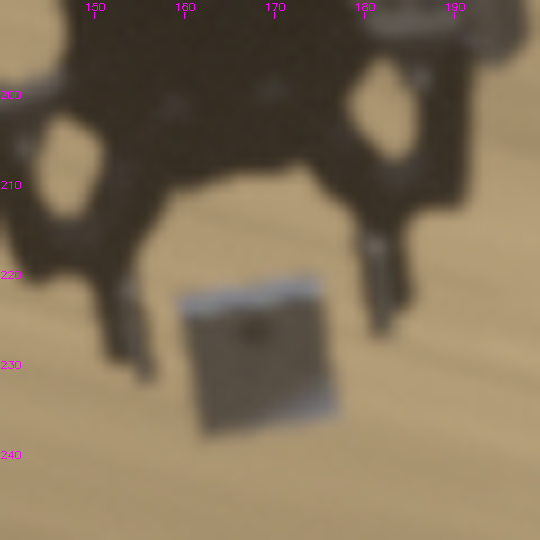

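```bash
python3 -m pendant '[{"dx":0,"dy":0,"dz":0.0015,"ax":0,"ay":0,"az":0},{"dx":0,"dy":0,"dz":0,"ax":0,"ay":0,"az":0},{"dx":0,"dy":0,"dz":0,"ax":0,"ay":0,"az":0},{"dx":0,"dy":0,"dz":0,"ax":0,"ay":0,"az":0},{"dx":0,"dy":0,"dz":0,"ax":0,"ay":0,"az":0},{"dx":0,"dy":0,"dz":0,"ax":0,"ay":0,"az":0}]' 0 90; python3 plan.py 0.6560 -0.2433 0.023 126.6 4|head -2
python3 - <<'E'
from h import *
snap("7")
s=load("scene7");t=load("top7")
crop(s,140,190,60,60,9,"pics/ap7s.png")
E
```

```text
time: 10.03
tcp_pos: [0.6568, -0.243, 0.0235]
orientation: [-0.0, 0.894, -0.449, 0.0]
contact_force: [-1.0, 0.9, 5.4]
opening: 0.442
t 10.03 tcp [ 656.8 -243.    23.5] ang -53.3 F [-1.   0.9  5.4] open 37.8
tool-frame total dx,dy,dz mm [-0.3  0.8  0.5] rot [-0.04 -0.04  0.06] | rows:
```

View pics/ap7s.png

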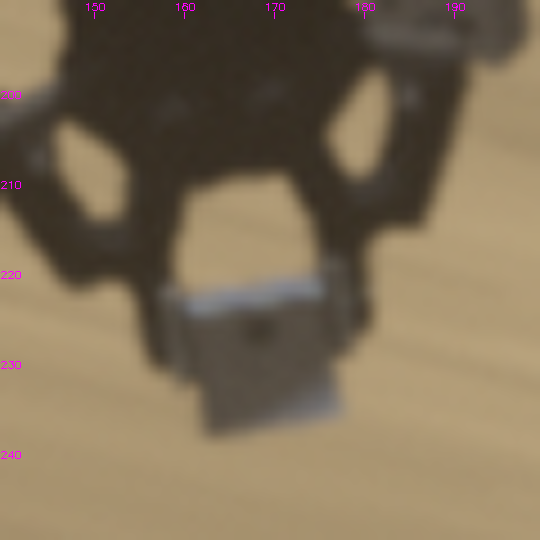

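```bash
python3 -m pendant '[{"dx":0,"dy":0,"dz":-0.006,"ax":0,"ay":0,"az":0},{"dx":0,"dy":0,"dz":-0.02,"ax":0,"ay":0,"az":0},{"dx":0,"dy":0,"dz":-0.025,"ax":0,"ay":0,"az":0},{"dx":0,"dy":0,"dz":-0.025,"ax":0,"ay":0,"az":0},{"dx":0,"dy":0,"dz":-0.008,"ax":0,"ay":0,"az":0},{"dx":0,"dy":0,"dz":0,"ax":0,"ay":0,"az":0}]'; python3 plan.py h -16.9 36 0.108 66.02 14
```

```text
time: 10.63
tcp_pos: [0.6574, -0.2434, 0.1093]
orientation: [-0.0, 0.894, -0.449, 0.002]
contact_force: [-0.2, -0.1, -1.9]
opening: 0.442
t 10.63 tcp [ 657.4 -243.4  109.3] ang -53.4 F [-0.2 -0.1 -1.9] open 37.7
tool-frame total dx,dy,dz mm [-360.4  -73.6    0.6] rot [-0.2  -0.07 60.63] | rows:
{"dx":-0.0257,"dy":-0.0053,"dz":0.0000,"ax":-0.01,"ay":-0.00,"az":4.33}
{"dx":-0.0261,"dy":-0.0033,"dz":0.0000,"ax":-0.01,"ay":-0.00,"az":4.33}
{"dx":-0.0262,"dy":-0.0013,"dz":0.0000,"ax":-0.01,"ay":-0.00,"az":4.33}
{"dx":-0.0263,"dy":0.0007,"dz":0.0000,"ax":-0.01,"ay":-0.00,"az":4.33}
{"dx":-0.0261,"dy":0.0026,"dz":0.0000,"ax":-0.01,"ay":-0.00,"az":4.33}
{"dx":-0.0259,"dy":0.0046,"dz":0.0001,"ax":-0.01,"ay":-0.00,"az":4.33}
{"dx":-0.0254,"dy":0.0066,"dz":0.0001,"ax":-0.01,"ay":-0.00,"az":4.33}
{"dx":-0.0249,"dy":0.0085,"dz":0.0001,"ax":-0.01,"ay":-0.00,"az":4.33}
{"dx":-0.0242,"dy":0.0103,"dz":0.0001,"ax":-0.01,"ay":-0.00,"az":4.33}
{"dx":-0.0233,"dy":0.0121,"dz":0.0001,"ax":-0.01,"ay":-0.00,"az":4.33}
{"dx":-0.0223,"dy":0.0138,"dz":0.0001,"ax":-0.01,"ay":-0.00,"az":4.33}
{"dx":-0.0212,"dy":0.0155,"dz":0.0001,"ax":-0.01,"ay":-0.00,"az":4.33}
{"dx":-0.0200,"dy":0.0170,"dz":0.0001,"ax":-0.01,"ay":-0.00,"az":4.33}
{"dx":-0.0187,"dy":0.0185,"dz":0.0001,"ax":-0.01,"ay":-0.00,"az":4.33}
```

```bash
python3 -m pendant '[{"dx":-0.0255,"dy":-0.0055,"dz":0,"ax":0,"ay":0,"az":4.3},{"dx":-0.026,"dy":-0.0035,"dz":0,"ax":0,"ay":0,"az":4.3},{"dx":-0.026,"dy":-0.0015,"dz":0,"ax":0,"ay":0,"az":4.3},{"dx":-0.026,"dy":0.0005,"dz":0,"ax":0,"ay":0,"az":4.3},{"dx":-0.026,"dy":0.0025,"dz":0,"ax":0,"ay":0,"az":4.3},{"dx":-0.026,"dy":0.0045,"dz":0,"ax":0,"ay":0,"az":4.3},{"dx":-0.0255,"dy":0.0065,"dz":0,"ax":0,"ay":0,"az":4.3},{"dx":-0.025,"dy":0.0085,"dz":0,"ax":0,"ay":0,"az":4.3}]'; python3 plan.py h -16.9 36 0.108 66.02 6
```

```text
time: 11.3
tcp_pos: [0.5667, -0.0517, 0.1057]
orientation: [0.001, 0.72, -0.694, -0.0]
contact_force: [0.5, 0.0, -1.2]
opening: 0.443
t 11.3 tcp [566.7 -51.7 105.7] ang -88.0 F [ 0.5  0.  -1.2] open 37.8
tool-frame total dx,dy,dz mm [-143.6   60.3   -2.3] rot [ 0.08 -0.03 26.02] | rows:
{"dx":-0.0239,"dy":0.0100,"dz":-0.0004,"ax":0.01,"ay":-0.01,"az":4.34}
{"dx":-0.0231,"dy":0.0118,"dz":-0.0004,"ax":0.01,"ay":-0.01,"az":4.34}
{"dx":-0.0221,"dy":0.0135,"dz":-0.0004,"ax":0.01,"ay":-0.01,"az":4.34}
{"dx":-0.0211,"dy":0.0152,"dz":-0.0004,"ax":0.01,"ay":-0.01,"az":4.34}
{"dx":-0.0199,"dy":0.0167,"dz":-0.0004,"ax":0.01,"ay":-0.01,"az":4.34}
{"dx":-0.0185,"dy":0.0182,"dz":-0.0004,"ax":0.01,"ay":-0.01,"az":4.34}
```

```bash
python3 -m pendant '[{"dx":-0.023,"dy":0.010,"dz":0,"ax":0,"ay":0,"az":4.3},{"dx":-0.0225,"dy":0.0115,"dz":0,"ax":0,"ay":0,"az":4.3},{"dx":-0.022,"dy":0.013,"dz":0,"ax":0,"ay":0,"az":4.3},{"dx":-0.021,"dy":0.0145,"dz":0,"ax":0,"ay":0,"az":4.3},{"dx":-0.0195,"dy":0.016,"dz":0,"ax":0,"ay":0,"az":4.3},{"dx":-0.015,"dy":0.015,"dz":0,"ax":0,"ay":0,"az":3.5},{"dx":0,"dy":0,"dz":0,"ax":0,"ay":0,"az":0},{"dx":0,"dy":0,"dz":0,"ax":0,"ay":0,"az":0}]'; python3 plan.py h -16.9 36 0.08 66.02 3
```

```text
time: 11.97
tcp_pos: [0.5051, 0.0824, 0.1059]
orientation: [-0.001, -0.555, 0.832, -0.0]
contact_force: [-0.1, -0.5, -1.8]
opening: 0.442
t 11.97 tcp [505.1  82.4 105.9] ang -112.6 F [-0.1 -0.5 -1.8] open 37.7
tool-frame total dx,dy,dz mm [-5.3  6.1 25.9] rot [ 0.05 -0.09  1.41] | rows:
{"dx":-0.0018,"dy":0.0020,"dz":0.0086,"ax":0.02,"ay":-0.03,"az":0.47}
{"dx":-0.0017,"dy":0.0021,"dz":0.0086,"ax":0.02,"ay":-0.03,"az":0.47}
{"dx":-0.0017,"dy":0.0021,"dz":0.0086,"ax":0.02,"ay":-0.03,"az":0.47}
```

```bash
python3 -m pendant '[{"dx":-0.0018,"dy":0.002,"dz":0.004,"ax":0,"ay":0,"az":0.5},{"dx":-0.0017,"dy":0.002,"dz":0.009,"ax":0,"ay":0,"az":0.5},{"dx":-0.0017,"dy":0.002,"dz":0.012,"ax":0,"ay":0,"az":0.4},{"dx":0,"dy":0,"dz":0.012,"ax":0,"ay":0,"az":0},{"dx":0,"dy":0,"dz":0.005,"ax":0,"ay":0,"az":0},{"dx":0,"dy":0,"dz":0,"ax":0,"ay":0,"az":0},{"dx":0,"dy":0,"dz":0,"ax":0,"ay":0,"az":0}]'; python3 plan.py h -16.9 36 0.0355 66.02 3 | head -2
python3 - <<'E'
from h import *
snap("8")
s=load("scene8");t=load("top8")
from plan import h2w,HP
x,y=h2w(-19,36)
D=[[(a,b,c+40) for a,b,c in l] for l in GIB]
crop(s,252,178,100,80,8,"pics/ap8s.png",lines(s,D,(x,y,HP[2])))
crop(t,205,190,100,85,8,"pics/ap8t.png",lines(t,D,(x,y,HP[2])))
E
```

```text
time: 12.55
tcp_pos: [0.5025, 0.0877, 0.0645]
orientation: [-0.0, -0.543, 0.84, -0.0]
contact_force: [-0.0, -0.2, -1.9]
opening: 0.446
t 12.55 tcp [502.5  87.7  64.5] ang -114.2 F [-0.  -0.2 -1.9] open 38.1
tool-frame total dx,dy,dz mm [-1.3  1.8 29. ] rot [ 0.02 -0.05 -0.23] | rows:
```

View pics/ap8s.png

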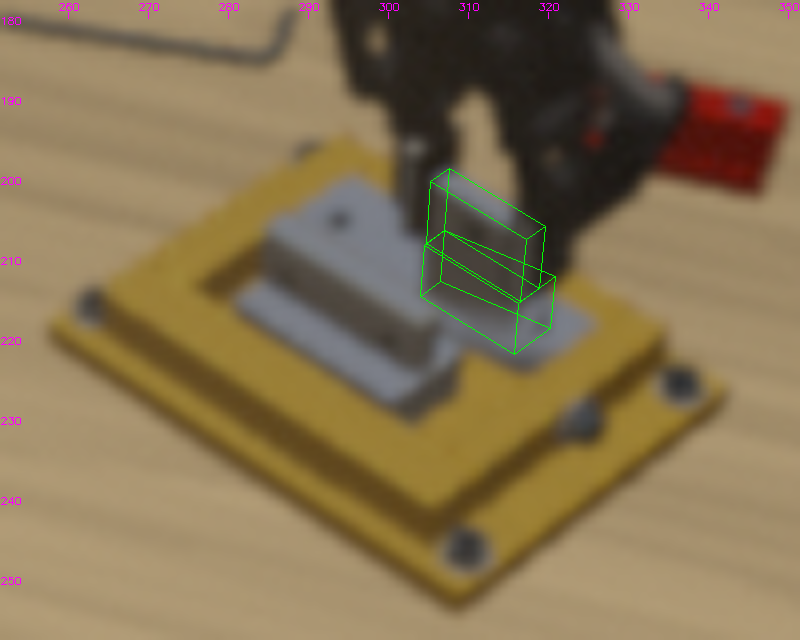

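View pics/ap8t.png

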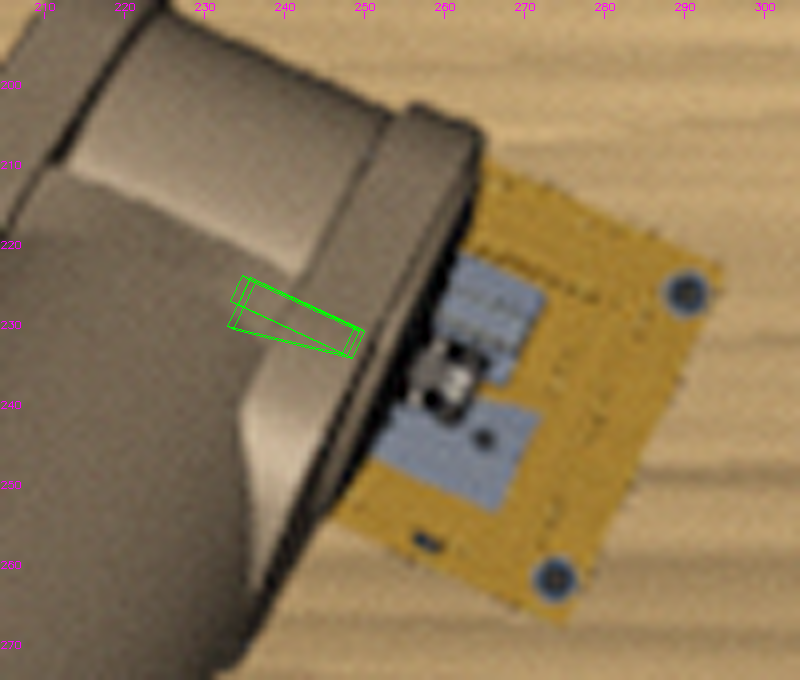

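```bash
python3 -m pendant '[{"dx":-0.0008,"dy":0.0018,"dz":0,"ax":0,"ay":0,"az":-0.2},{"dx":0,"dy":0,"dz":0.003,"ax":0,"ay":0,"az":0},{"dx":0,"dy":0,"dz":0.003,"ax":0,"ay":0,"az":0},{"dx":0,"dy":0,"dz":0.002,"ax":0,"ay":0,"az":0},{"dx":0,"dy":0,"dz":0,"ax":0,"ay":0,"az":0}]'; python3 plan.py h -16.9 36 0.0355 66.02 3 | head -2;python3 plan.py
```

```text
time: 13.07
tcp_pos: [0.501, 0.09, 0.0564]
orientation: [-0.0, -0.545, 0.838, 0.0]
contact_force: [-0.7, -0.6, -1.8]
opening: 0.44
t 13.07 tcp [501.   90.   56.4] ang -113.9 F [-0.7 -0.6 -1.8] open 37.6
tool-frame total dx,dy,dz mm [ 0.2 -0.5 20.9] rot [ 0.02 -0.02  0.04] | rows:
t 13.07 tcp [501.   90.   56.4] ang -113.94 F [-0.7 -0.6 -1.8] open 37.6 tilt [-0.03 -0.01] holderxy [-17.4  36.2]
F holder x,y,z [-0.4 -0.9 -1.8]
```

```bash
python3 -m pendant '[{"dx":0.0002,"dy":-0.0004,"dz":0.002,"ax":0,"ay":0,"az":0},{"dx":0,"dy":0,"dz":0.002,"ax":0,"ay":0,"az":0},{"dx":0,"dy":0,"dz":0.002,"ax":0,"ay":0,"az":0},{"dx":0,"dy":0,"dz":0,"ax":0,"ay":0,"az":0}]'; python3 plan.py
```

```text
time: 13.4
tcp_pos: [0.5014, 0.0895, 0.0504]
orientation: [-0.0, -0.545, 0.838, 0.0]
contact_force: [-0.2, 0.4, -2.1]
opening: 0.444
t 13.4 tcp [501.4  89.5  50.4] ang -113.95 F [-0.2  0.4 -2.1] open 37.9 tilt [-0.03 -0.01] holderxy [-16.9  35.8]
F holder x,y,z [-0.3  0.3 -2.1]
```

Bottom is at about 27 mm with no contact, so it is inside the gap. Continuing down to the floor.

```bash
python3 -m pendant '[{"dx":0,"dy":0,"dz":0.004,"ax":0,"ay":0,"az":0},{"dx":0,"dy":0,"dz":0.004,"ax":0,"ay":0,"az":0},{"dx":0,"dy":0,"dz":0.003,"ax":0,"ay":0,"az":0},{"dx":0,"dy":0,"dz":0.002,"ax":0,"ay":0,"az":0},{"dx":0,"dy":0,"dz":0,"ax":0,"ay":0,"az":0}]'; python3 plan.py
```

```text
time: 13.82
tcp_pos: [0.5013, 0.0894, 0.0374]
orientation: [-0.0, -0.545, 0.838, 0.0]
contact_force: [-0.3, -0.3, -2.1]
opening: 0.443
t 13.82 tcp [501.3  89.4  37.4] ang -113.96 F [-0.3 -0.3 -2.1] open 37.9 tilt [-0.03 -0.02] holderxy [-16.9  35.8]
F holder x,y,z [-0.1 -0.4 -2.1]
```

```bash
python3 -m pendant '[{"dx":0,"dy":0,"dz":0.001,"ax":0,"ay":0,"az":0},{"dx":0,"dy":0,"dz":0.001,"ax":0,"ay":0,"az":0},{"dx":0,"dy":0,"dz":0.0005,"ax":0,"ay":0,"az":0},{"dx":0,"dy":0,"dz":0,"ax":0,"ay":0,"az":0}]'; python3 plan.py
python3 - <<'E'
from h import *
snap("9")
s=load("scene9")
from plan import h2w,HP
x,y=h2w(-19,35.8)
D=[[(a,b,c+12) for a,b,c in l] for l in GIB]
crop(s,252,178,100,80,8,"pics/ap9s.png",lines(s,D,(x,y,HP[2])))
E
```

```text
time: 14.15
tcp_pos: [0.5017, 0.0896, 0.0355]
orientation: [0.0, -0.545, 0.838, 0.0]
contact_force: [-0.9, -0.9, 2.7]
opening: 0.445
t 14.15 tcp [501.7  89.6  35.5] ang -113.95 F [-0.9 -0.9  2.7] open 38.0 tilt [0.01 0.02] holderxy [-16.6  36.1]
F holder x,y,z [-0.5 -1.1  2.7]
```

View pics/ap9s.png

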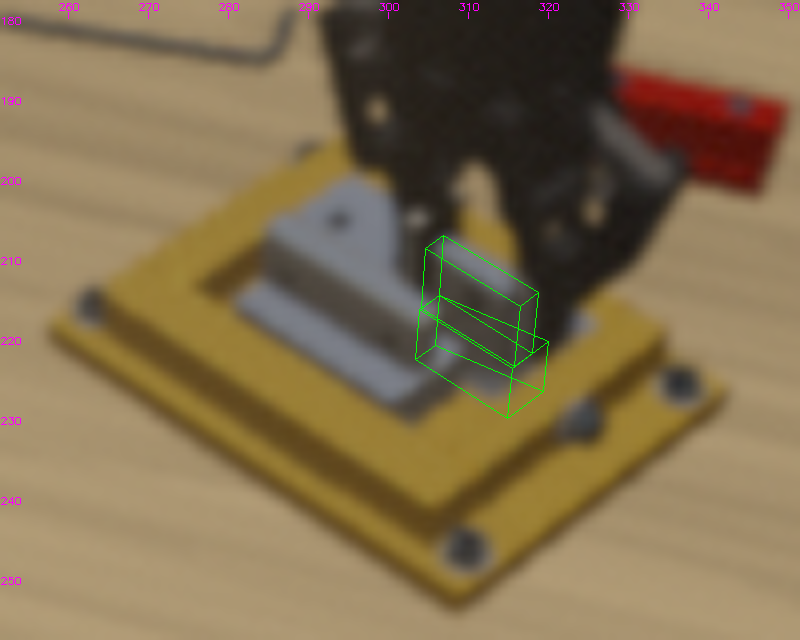

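```bash
python3 -m pendant '[{"dx":0.006,"dy":-0.0004,"dz":-0.0003,"ax":0,"ay":0,"az":0},{"dx":0.006,"dy":-0.0005,"dz":0,"ax":0,"ay":0,"az":0},{"dx":0.006,"dy":-0.0005,"dz":0,"ax":0,"ay":0,"az":0},{"dx":0,"dy":0,"dz":0,"ax":0,"ay":0,"az":0},{"dx":0,"dy":0,"dz":0,"ax":0,"ay":0,"az":0}]'; python3 plan.py
```

```text
time: 14.67
tcp_pos: [0.4959, 0.0718, 0.0358]
orientation: [0.0, -0.545, 0.839, -0.0]
contact_force: [4.5, -2.7, -1.8]
opening: 0.445
t 14.67 tcp [495.9  71.8  35.8] ang -114.01 F [ 4.5 -2.7 -1.8] open 38.0 tilt [ 0.05 -0.02] holderxy [-14.7  17.4]
F holder x,y,z [ 5.2 -0.6 -1.8]
```

```bash
python3 -m pendant '[{"dx":0.004,"dy":-0.0012,"dz":0.0004,"ax":0,"ay":0,"az":0},{"dx":0.004,"dy":-0.0008,"dz":0.0002,"ax":0,"ay":0,"az":0},{"dx":0.004,"dy":-0.0008,"dz":0,"ax":0,"ay":0,"az":0},{"dx":0,"dy":0,"dz":0,"ax":0,"ay":0,"az":0},{"dx":0,"dy":0,"dz":0,"ax":0,"ay":0,"az":0}]'; python3 plan.py
```

```text
time: 15.08
tcp_pos: [0.4935, 0.0605, 0.0354]
orientation: [0.0, -0.545, 0.838, 0.0]
contact_force: [0.9, -0.2, 13.4]
opening: 0.445
t 15.08 tcp [493.5  60.5  35.4] ang -113.95 F [ 0.9 -0.2 13.4] open 38.0 tilt [0.02 0.05] holderxy [-12.2   6.2]
F holder x,y,z [ 0.9  0.2 13.4]
```

```bash
python3 -m pendant '[{"dx":0.002,"dy":-0.0004,"dz":-0.0004,"ax":0,"ay":0,"az":0},{"dx":0.002,"dy":-0.0004,"dz":0,"ax":0,"ay":0,"az":0},{"dx":0.002,"dy":-0.0004,"dz":0,"ax":0,"ay":0,"az":0},{"dx":0,"dy":0,"dz":0,"ax":0,"ay":0,"az":0}]'; python3 plan.py
```

```text
time: 15.42
tcp_pos: [0.492, 0.0542, 0.0355]
orientation: [0.0, -0.545, 0.838, -0.0]
contact_force: [4.2, -0.0, 1.2]
opening: 0.442
t 15.42 tcp [492.   54.2  35.5] ang -113.96 F [ 4.2 -0.   1.2] open 37.8 tilt [0.02 0.  ] holderxy [-11.1  -0.2]
F holder x,y,z [3.8 1.7 1.2]
```

```bash
python3 -m pendant '[{"dx":0.0015,"dy":-0.0005,"dz":0,"ax":0,"ay":0,"az":0},{"dx":0.0015,"dy":-0.0004,"dz":0,"ax":0,"ay":0,"az":0},{"dx":0.0015,"dy":-0.0003,"dz":0,"ax":0,"ay":0,"az":0},{"dx":0,"dy":0,"dz":0,"ax":0,"ay":0,"az":0}]'; python3 plan.py
```

```text
time: 15.75
tcp_pos: [0.4911, 0.0498, 0.0355]
orientation: [0.0, -0.545, 0.838, 0.0]
contact_force: [2.7, 1.2, 6.0]
opening: 0.447
t 15.75 tcp [491.1  49.8  35.5] ang -113.96 F [2.7 1.2 6. ] open 38.2 tilt [-0.01  0.01] holderxy [-10.1  -4.7]
F holder x,y,z [1.9 2.2 6. ]
```

```bash
python3 -m pendant '[{"dx":0.0015,"dy":-0.0003,"dz":0,"ax":0,"ay":0,"az":0},{"dx":0.0015,"dy":-0.0003,"dz":0,"ax":0,"ay":0,"az":0},{"dx":0.0010,"dy":-0.0002,"dz":0,"ax":0,"ay":0,"az":0},{"dx":0,"dy":0,"dz":0,"ax":0,"ay":0,"az":0}]'; python3 plan.py
python3 - <<'E'
from h import *
snap("10")
s=load("scene10");t=load("top10")
from plan import h2w,HP
x,y=h2w(12,0)
D=[[(a,b,c+12) for a,b,c in l] for l in DIE]
crop(s,252,178,100,80,8,"pics/ap10s.png",lines(s,D,(x,y,HP[2])))
E
```

```text
time: 16.08
tcp_pos: [0.4903, 0.0466, 0.0354]
orientation: [0.0, -0.545, 0.838, 0.0]
contact_force: [3.0, 5.7, 6.4]
opening: 0.442
t 16.08 tcp [490.3  46.6  35.4] ang -113.91 F [3.  5.7 6.4] open 37.7 tilt [-0.01  0.05] holderxy [-9.5 -7.9]
F holder x,y,z [0.4 6.4 6.4]
```

View pics/ap10s.png

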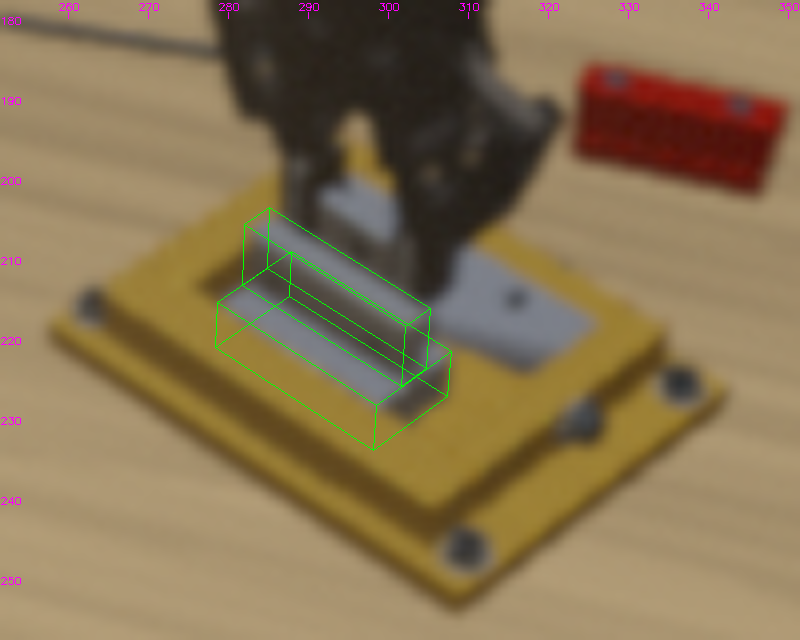

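```bash
python3 -m pendant '[{"dx":0.001,"dy":-0.0002,"dz":0,"ax":0,"ay":0,"az":0},{"dx":0.001,"dy":-0.0002,"dz":-0.0002,"ax":0,"ay":0,"az":0},{"dx":0,"dy":0,"dz":0,"ax":0,"ay":0,"az":0},{"dx":0,"dy":0,"dz":0,"ax":0,"ay":0,"az":0}]'; python3 plan.py
```

```text
time: 16.52
tcp_pos: [0.49, 0.0454, 0.0356]
orientation: [0.0, -0.546, 0.838, 0.001]
contact_force: [3.5, 10.4, 1.2]
opening: 0.447
t 16.52 tcp [490.   45.4  35.6] ang -113.84 F [ 3.5 10.4  1.2] open 38.2 tilt [-0.02  0.09] holderxy [-9.3 -9.1]
F holder x,y,z [-1.  11.   1.2]
```

```bash
python3 -m pendant '[{"dx":0.001,"dy":-0.0002,"dz":0,"ax":0,"ay":0,"az":0},{"dx":0.001,"dy":-0.0002,"dz":0,"ax":0,"ay":0,"az":0},{"dx":0.0005,"dy":-0.0001,"dz":0,"ax":0,"ay":0,"az":0},{"dx":0,"dy":0,"dz":0,"ax":0,"ay":0,"az":0},{"dx":0,"dy":0,"dz":0,"ax":0,"ay":0,"az":0}]'; python3 plan.py
```

```text
time: 16.93
tcp_pos: [0.4897, 0.0445, 0.0356]
orientation: [0.001, -0.546, 0.838, 0.001]
contact_force: [6.1, 19.5, 0.5]
opening: 0.441
t 16.93 tcp [489.7  44.5  35.6] ang -113.76 F [ 6.1 19.5  0.5] open 37.6 tilt [-0.01  0.19] holderxy [ -9.2 -10. ]
F holder x,y,z [-2.3 20.3  0.5]
```

```bash
python3 -m pendant '[{"dx":0.001,"dy":-0.0002,"dz":0,"ax":0,"ay":0,"az":0},{"dx":0.001,"dy":-0.0002,"dz":0.0001,"ax":0,"ay":0,"az":0},{"dx":0,"dy":0,"dz":0,"ax":0,"ay":0,"az":0},{"dx":0,"dy":0,"dz":0,"ax":0,"ay":0,"az":0},{"dx":0,"dy":0,"dz":0,"ax":0,"ay":0,"az":0}]'; python3 plan.py
python3 - <<'E'
from h import *
snap("11")
s=load("scene11");t=load("top11")
from plan import h2w,HP
D=[[(a,b,c+12) for a,b,c in l] for l in DIE];G=[[(a,b,c+12) for a,b,c in l] for l in GIB]
L=lines(s,D,(*h2w(12,-1),HP[2]))+lines(s,G,(*h2w(-13,-10),HP[2]))
crop(s,265,190,65,52,12,"pics/ap11s.png",L)
crop(s,265,190,65,52,12,"pics/ap11p.png")
crop(t,205,190,100,85,8,"pics/ap11t.png")
E
```

```text
time: 17.35
tcp_pos: [0.4895, 0.0437, 0.0356]
orientation: [0.001, -0.547, 0.837, 0.002]
contact_force: [4.7, 26.3, 2.5]
opening: 0.446
t 17.35 tcp [489.5  43.7  35.6] ang -113.68 F [ 4.7 26.3  2.5] open 38.1 tilt [-0.02  0.28] holderxy [ -9.1 -10.8]
F holder x,y,z [-6.4 25.9  2.5]
```

View pics/ap11s.png

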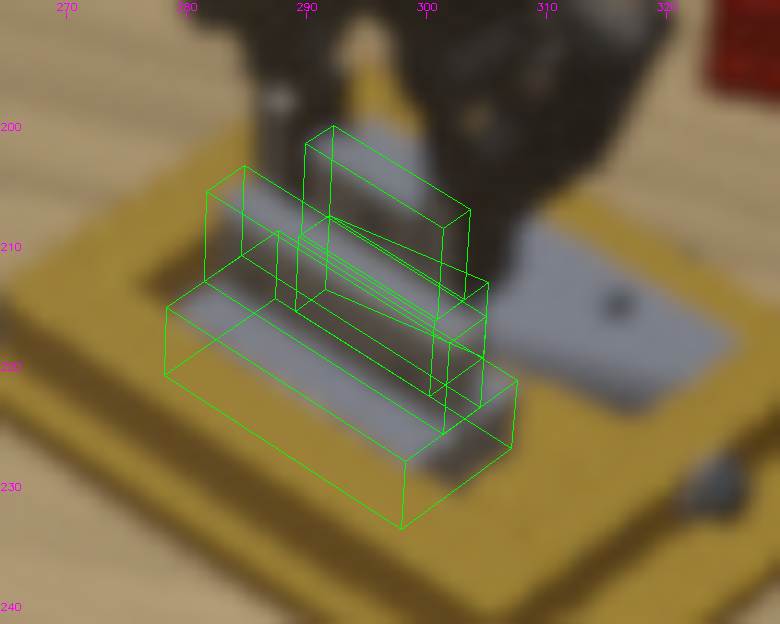

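View pics/ap11p.png

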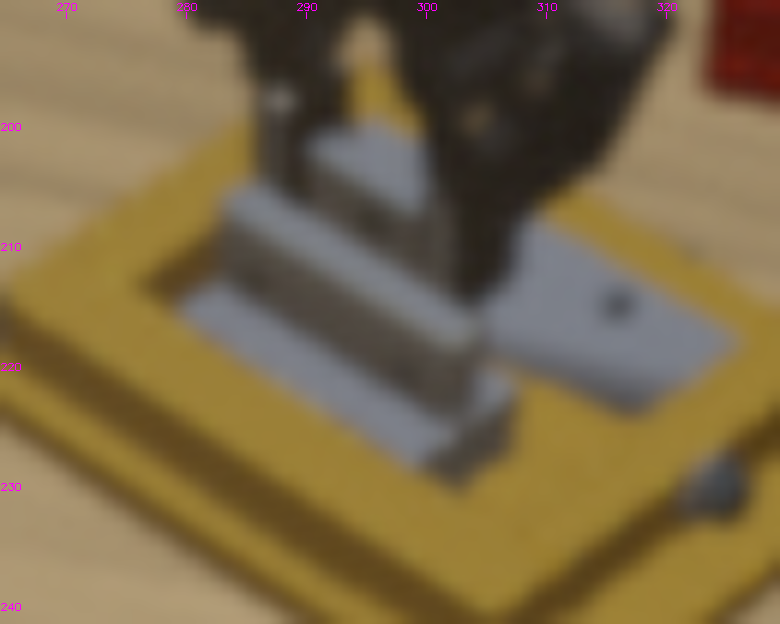

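View pics/ap11t.png

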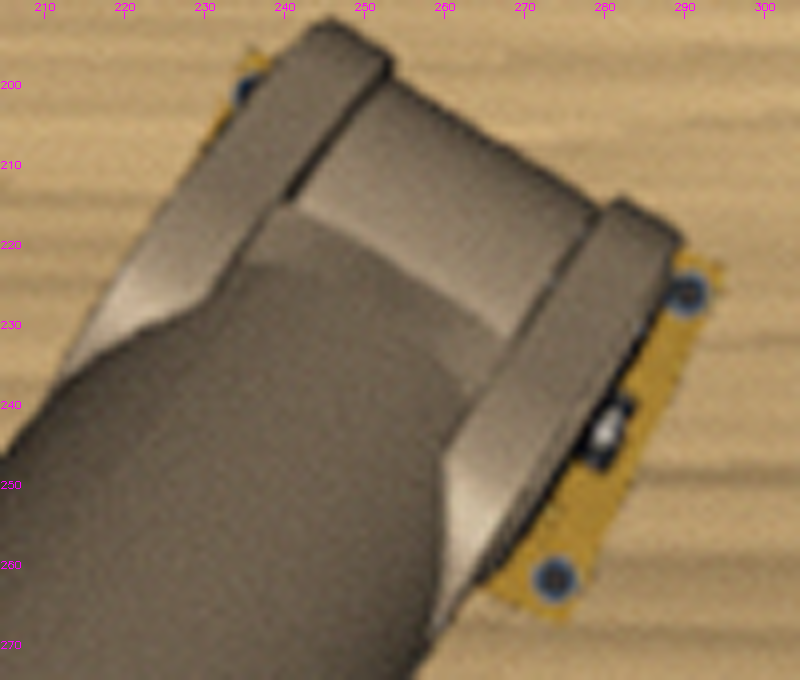

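```bash
python3 -m pendant '[{"dx":0,"dy":0,"dz":0,"ax":0,"ay":0,"az":0},{"dx":0,"dy":0,"dz":0,"ax":0,"ay":0,"az":0},{"dx":0,"dy":0,"dz":0,"ax":0,"ay":0,"az":0},{"dx":0,"dy":0,"dz":0,"ax":0,"ay":0,"az":0},{"dx":0,"dy":0,"dz":0,"ax":0,"ay":0,"az":0},{"dx":0,"dy":0,"dz":0,"ax":0,"ay":0,"az":0}]'; python3 plan.py
python3 - <<'E'
from h import *
# die shift between scene5 and scene11 : fit die model edges on gradient? use ECC on blade-top patch
a=load("scene5")["frame"];b=load("scene11")["frame"]
g=lambda f:cv2.GaussianBlur(cv2.cvtColor(f,cv2.COLOR_RGB2GRAY),(0,0),.7).astype(np.float32)
A,B=g(a),g(b)
for name,(u,v,w,h) in dict(footEnd=(296,218,16,16),static=(318,224,24,18)).items():
    r=cv2.matchTemplate(cv2.resize(B[v-6:v+h+6,u-6:u+w+6],None,fx=8,fy=8,interpolation=cv2.INTER_CUBIC),cv2.resize(A[v:v+h,u:u+w],None,fx=8,fy=8,interpolation=cv2.INTER_CUBIC),cv2.TM_CCOEFF_NORMED)
    _,m,_,l=cv2.minMaxLoc(r);print(name,m,(l[0]/8-6,l[1]/8-6))
from plan import h2w,HP
s=load("scene5")
p=lambda x,y:proj(s,[(*h2w(x,y),.032)])[0]
print("x+1mm",p(13,0)-p(12,0),"y+1mm",p(12,1)-p(12,0))
E
```

```text
time: 17.95
tcp_pos: [0.4895, 0.0437, 0.0356]
orientation: [0.001, -0.547, 0.837, 0.002]
contact_force: [5.6, 26.5, 3.5]
opening: 0.443
t 17.95 tcp [489.5  43.7  35.6] ang -113.69 F [ 5.6 26.5  3.5] open 37.8 tilt [-0.01  0.28] holderxy [ -9.1 -10.9]
F holder x,y,z [-5.6 26.5  3.5]
footEnd 0.9476777911186218 (-1.5, 0.375)
static 0.9992837309837341 (0.0, 0.0)
x+1mm [-0.25884473  0.18248775] y+1mm [0.28474622 0.18102301]
```

```bash
python3 -c "
from plant import order
print(order.hand_in())"
```

```text
the job is handed in; nothing more can be done
None
```

The die is standing on its foot in the brass holder's pocket, and I handed the job in at about 18 s with the gripper still holding the gib and pressing it home. No verdict is reported.

- **Die:** I set it down at about holder x +9, y +2 and let go of it. The gib then pushed it towards the straight wall. Comparing pictures from before and after, it moved about 3.8 mm towards the wall and 1.8 mm towards -y. That suggests flush, within what the picture can resolve.
- **Gib:** I lowered it to the floor at the wide end (y about 36), thin end leading and flat face to the die, and slid it along until it stalled. The tool stopped at y about -10.8, against a nominal -10. If the die had been standing off, the gib would have run tight well before that point.
- **Holding:** In the last 0.6 s before handing in, the push along the gap stayed at about 26 N and the gib did not move. The grip was set to 90 N and the gib angle was within about 0.3°.

**Checks that disagreed or could not be made:**
- The tool's x reading when the gib met the liner was about 1.7 mm from what I predicted, probably pose or grip-offset error. I followed the contact force instead.
- In the scene view, the flush outline sat about 1 pixel off the die's foot. A similar but smaller offset was there before the push.
- The arm hid the pocket from the top camera at the end, so the flush fit is inferred from the stall position, the push force and the scene view.

I made no contact with the other things on the bench that I know of.

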